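Hold a plug-in module in the guarded tester

ROBOT

A 6-joint arm with a two-finger parallel gripper is mounted at the origin on a cart in front of the work surface, level with it; the furniture and walls round the work are solid. World frame = base frame: x ahead of the robot, y to its left, z up, the work surface at z = 0. Lengths are in m, angles in degrees, forces in N, time in s.
With the tool pointing down it reaches from about 0.4 to 0.825 m from the base axis. Payload 7 kg.
Tool frame: the origin (TCP) lies between the finger pads; the fingertips stand 14 mm ahead of it and the grasp point (between the pads) lies 5 mm behind it (r.tips_ahead is the distance from the TCP to the fingertips, in m); z points along the fingers, y is the direction in which the jaws open and shut (so a half turn about z gives the same grasp; the last joint's range is limited). The gripper opens to 88 mm and grips with 3 to 60 N. Pads are 19 mm wide; open, the fingers measure 130 mm over their backs; the gripper's body (78 mm by 193 mm) begins 47 mm behind the grasp point.
Start: joints at [-56.832, 20.546, 0.682, 0, -70.136, -16.507], TCP at [0.194, -0.647, 0.241] pointing down, gripper open.
Joint ranges: [-176.03, 176.03], [-82.01, 121.73], [-58.28, 71.71], [-173.87, 95.51], [-174.79, -0.11], [-173.66, 173.66]. Speed limits (degrees/s): [136.94, 136.94, 172.46, 180, 180, 180].

INTERFACE

Orientations are given as [roll, pitch, yaw] about the fixed x, y, z axes, in that order (R = Rz(yaw) Ry(pitch) Rx(roll)).
In Python, from plant import r gives the robot as it stands.
- The arm moves only by the tool apply_moves, never from a script. Its arguments are lists of equal length, an entry for each row: "slide": the shift along the tool's x, y, z as a fraction of full scale, a list of three; "turn": the turn, a rotation vector about the tool's x, y, z as a fraction of full scale, a list of three; "jaw": the closure, from 0 (fully open) to 1 (shut). In form: {"slide": [[dx, dy, dz], ...], "turn": [[wx, wy, wz], ...], "jaw": [jaw, ...]}. A call has 1 to 8 rows; each row shifts and turns the commanded pose from where the row before left it, along the tool's axes as they then stand; what a row does not reach is not made up. Full scale, the value 1, is 0.1 m for a shift and 1.5 rad for a turn. A row lasts 1/10 s, in which the tool goes at most 50 mm and 8.59 degrees, less where a joint would pass 70% of its speed; a pose out of reach is approached as far as the arm can. A call with a number of a shift or a turn outside -1 to 1 is refused whole. A call with a gripper value outside its range is refused whole. The fingers move at their own pace and stop on an object; "newtons" is the grip in N (left out, the last holds). Time passes only in rows, so rows that do not move let the fingers close. It gives the time, the measured TCP pose, the force and the opening at its end, in the units of the state.
- r.get_state(): the state, without advancing time (a new reading comes with each control period).
- r.capture(name): name is "side" or "top" or "wrist"; returns a dict with "pixels" (480x640x3 uint8, blue, green, red), "depth" (480x640 float32, m along the optical axis (not along the pixel's ray), 0 where there is no reading), "fx", "fy", "cx", "cy" (pixels), "dist_coeffs" ([k1, k2, p1, p2, k3] as OpenCV has them; the pictures are not rectified), "rvec" (rotation vector, rad) and "tvec" (3), from world to camera coordinates, as OpenCV has them. Camera axes: x right, y down, z forward; pixel columns grow to the right and rows downward; lengths in m; the calibration is good to about 2 mm. A picture is of the moment at which its call begins.
- r.close_job(): hands the job in, once; it reports no verdict.
The state is a dict: "time_s": time; "joints": joint angles; "qd": joint speeds; "joint_torque": joint torques, N m; "tcp_pos": TCP position; "eef_rot": TCP orientation; "contact_force": force on the tool from outside, world axes, zero at the start; "moment": the same for the moment, N m; "gripper_width": finger opening in m.
Only numpy, scipy, OpenCV 4.12 (cv2) and the standard library are available. Lean on these libraries where they do the work, as an engineer would, in place of code of your own. Each camera call takes 0.05 s, during which the arm holds its last target.

TASK

Set up the grey module tester by pressing its white key, then its blue key, then its green key, each all the way down and one at a time. Then take the orange plug-in module out of its black rest, pass it upright, contacts down, through the narrow guard slot in the tester's top and push it down onto the sprung contact bed inside until the bed has sunk about 8 mm. The tester reads it only while it is pressed, so finish still gripping the module and holding it down there; leave the loupe, the orange screwdriver and the transformer where they are.

Things in the scene. Friction and masses are not known exactly. Their poses are not given: they have to be found in the camera images.
- tester: grey module tester, fixed to the bench, 199 mm from front to back (x) and 156 mm wide (y); origin under its middle, x points away from the keys. Behind, a bay covered by an aluminium guard plate, top face 92 mm above the bench; in front a keypad deck 35 mm high, its row of keys 68 mm in front of the origin (x = -0.068)
- slot (a point): the guard slot in the tester's top plate: this point is the centre of its mouth, level with the plate's top face, 102 mm behind the row of keys. x runs along the slot (48 mm long), away from the keys, y across it (18 mm wide), z up. The plate is 12 mm thick, with a 2 mm chamfer at the mouth and a black line round it; the bay below is wider
- contact_bed (a joint): how far the blue sprung contact bed below the slot has been pushed down (m): 0 up, when its face lies 50 mm below the plate's top face, to 0.012 at its hard stop; its spring pushes up with 3 N at first, rising 0.5 N per mm to 9 N. The module is read from 0.005
- module_center (a point): centre of the orange plug-in module, a block 46 mm (x) by 16 mm (y) by 120 mm tall (z), 0.10 to 0.20 kg: this point is 60 mm above its foot with the brass contacts. It stands upright in the rest; grip the upper 40 mm with the black ribs, across the 16 mm. Either way round (half a turn about z) fits the slot, which is 2 mm longer and 2 mm wider in all
- module: the same module; origin at the middle of its foot, axes as for its centre
- rest: black block, 80 mm (x) by 50 mm (y) by 20 mm high, fixed to the bench; origin under its centre; its pocket is 14 mm deep (floor 6 mm above the bench) and 6 mm wider in all than the module each way
- key_white_top (a point): white round key on the tester's front deck, 24 mm across, in a black collar 40 mm across; this point is the centre of its top face, 56 mm above the bench when up, and moves with the key. The three keys stand in a row 47 mm apart, parallel to the tester's y axis; their order in the row differs from start to start
- key_blue_top (a point): blue round key on the tester's front deck, 24 mm across, in a black collar 40 mm across; this point is the centre of its top face, 56 mm above the bench when up, and moves with the key. The three keys stand in a row 47 mm apart, parallel to the tester's y axis; their order in the row differs from start to start
- key_green_top (a point): green round key on the tester's front deck, 24 mm across, in a black collar 40 mm across; this point is the centre of its top face, 56 mm above the bench when up, and moves with the key. The three keys stand in a row 47 mm apart, parallel to the tester's y axis; their order in the row differs from start to start
- key_white (a joint): travel of the white key (m): 0 up, 0.005 fully down; a spring needs about 1.2 N to start and 4 N fully down, and lifts the key again; it counts as pressed from 0.0035
- key_blue (a joint): travel of the blue key (m): 0 up, 0.005 fully down; a spring needs about 1.2 N to start and 4 N fully down, and lifts the key again; it counts as pressed from 0.0035
- key_green (a joint): travel of the green key (m): 0 up, 0.005 fully down; a spring needs about 1.2 N to start and 4 N fully down, and lifts the key again; it counts as pressed from 0.0035
- loupe: bystander: black eye loupe, 41 mm across, 26 mm high, origin under its centre; leave it alone
- driver_a: bystander: screwdriver with an orange handle, 162 x 19 x 18 mm, lying flat, origin under its centre, x towards its tip; leave it alone
- transformer: bystander: small grey and yellow transformer, 30 x 56 x 30 mm, origin under its centre; leave it alone
There are look-alikes about, which are no part of the job. There is more than one size of the module; the job needs the middle-sized.

How it is judged (in metres and radians):
On the way, in this order (a step that is already met when the one before it is completed fails the run):
1. the white key is pressed down, the other two up (value of joint key_white above 0.0035 m and value of joint each of key_blue, key_green below 0.0015 m), for 0.04 s.
2. the blue key is pressed down, the other two up (value of joint key_blue above 0.0035 m and value of joint each of key_white, key_green below 0.0015 m), for 0.04 s.
3. the green key is pressed down, the other two up (value of joint key_green above 0.0035 m and value of joint each of key_white, key_blue below 0.0015 m), for 0.04 s.
4. the gripped module is lifted clear of the rest, all keys up (height (world z) of module_center above 0.12 m and contact force between the fingers and module above 2 N and value of joint each of key_white, key_blue, key_green below 0.0015 m), for 0.1 s.
5. the module is through the slot and presses the contact bed down (value of joint contact_bed above 0.005 m and z of module in the frame of slot below -0.05 m and horizontal distance between module_center and slot below 0.006 m and angle between the z axis of module_center and the z axis of slot, either way round below 0.09 rad and angle between the x axis of module_center and the x axis of slot, either way round below 0.15 rad), for 0.2 s.
At the end, for the whole second after the job is handed in: The module is upright (0.09 rad), contacts down, through the guard slot (within 6 mm of its centre, 0.15 rad of its direction, foot over 50 mm deep), holds the bed down over 5 mm, is at rest and still gripped by its upper part, not merely pressed from above; all keys are up (all of step 5 and contact force between the fingers and module above 2 N and distance between the grasp point and module_center below 0.07 m and z of the grasp point in the frame of module_center below 0.062 m and linear speed of module below 0.02 m/s and value of joint each of key_white, key_blue, key_green below 0.0015 m); the arm keeps its last pose, push and grip.
It fails at once if two keys down at once (value of joint each of key_white, key_blue above 0.0025 m or value of joint each of key_white, key_green above 0.0025 m or value of joint each of key_blue, key_green above 0.0025 m).
It fails at once if a bystander moved by more than 20 mm (distance of any of loupe, driver_a, transformer from where it was at the start of the episode above 0.02 m).
It also fails if it takes over 72 s, if anything falls off the work surface, if the arm or the gripper's body presses on something with over 40 N, if the wrist force passes 120 N, or if a joint passes its speed limit or range.

## Working session

There is one attempt and no reset: what is moved stays moved. The work goes in short steps, Python scripts to look and compute and a tool call to move; the robot and the scene stay as the last step left them, time stands still between calls to the robot, and variables do not carry over. Pictures are saved under pics/ and viewed, and the job is handed in when it is done.

Besides the shell and the picture viewer there is one more tool, called after "Emit:" by a JSON object that holds its "name" and its "arguments", one argument or row to a line. apply_moves: Moves the arm, as the interface text tells. Shift numbers are shares of 0.1 m and turn numbers shares of 1.5 rad, none past 1 either way. Its arguments: {"type":"object","properties":{"slide":{"type":"array"},"turn":{"type":"array"},"jaw":{"type":"array"},"newtons":{"type":"number"}},"required":["slide","turn","jaw"]}

```bash
ls; mkdir -p pics; python3 - <<'E'
from plant import r
import cv2,numpy as np
print(r.get_state(), r.tips_ahead)
for n in ["side","top","wrist"]:
    c=r.capture(n); cv2.imwrite(f"pics/{n}0.png",c["pixels"]); np.savez(f"pics/{n}0.npz",**c)
    R=cv2.Rodrigues(np.array(c["rvec"]))[0]
    print(n,c["fx"],c["fy"],c["cx"],c["cy"],c["dist_coeffs"],-R.T@np.array(c["tvec"]).ravel(),R.tolist())
E
```

```text
pics
{'time_s': 0.0, 'joints': array([-5.68321484e+01,  2.05893593e+01,  6.35342690e-01, -2.06682185e-02,
       -7.01358942e+01, -1.65059512e+01]), 'qd': array([ 0.01013064,  0.04625114,  0.01168576, -0.00852861,  0.0679047 ,
       -0.0930228 ]), 'joint_torque': array([-8.73603381e-05, -5.82721031e+01,  2.93052417e+01,  6.99706078e+00,
        6.96653282e-03, -2.21646551e-04]), 'tcp_pos': array([ 0.19337884, -0.64623012,  0.23965629]), 'eef_rot': array([ 1.79908274e+02, -6.91851512e-03, -1.63345132e+02]), 'contact_force': array([0.49159497, 0.51615046, 0.00759909]), 'moment': array([0.04341016, 0.02336109, 0.00360867]), 'gripper_width': 0.08790007726135071} 0.014
side 479.68080735822167 479.68080735822167 325.53141379005297 243.30367668565154 [-0.0699201  0.         0.         0.         0.       ] [0.49710687 0.78894342 0.68617614] [[-0.9990069997697401, -0.03867408310507286, -0.02212079806527093], [-0.0031418371089225183, 0.5564153246599208, -0.8308983784694586], [0.0444425839780224, -0.8300037962440754, -0.5559843117838665]]
top 466.01354245732597 466.01354245732597 330.59083056295435 232.3502595865656 [-0.11004631  0.          0.          0.          0.        ] [ 0.43448723 -0.0862581   0.94001714] [[0.017637540901727755, -0.9998344552644715, -0.0044698117339848145], [-0.9916255773292036, -0.016920354927304593, -0.12803287068427982], [0.12793604471556622, 0.006690564634725157, -0.9917598523873635]]
wrist 396.81310670398886 396.81310670398886 325.40886768516845 239.15673248966095 [-0.08493165  0.          0.          0.          0.        ] [ 0.12728583 -0.66714322  0.38493211] [[-0.28609521736678045, 0.9581995956004982, 0.0017497402368172321], [0.9245559221679905, 0.27556946558653417, 0.2631687983413843], [0.2516860611634085, 0.07690906726383771, -0.9647482168880415]]
```

View pics/side0.png

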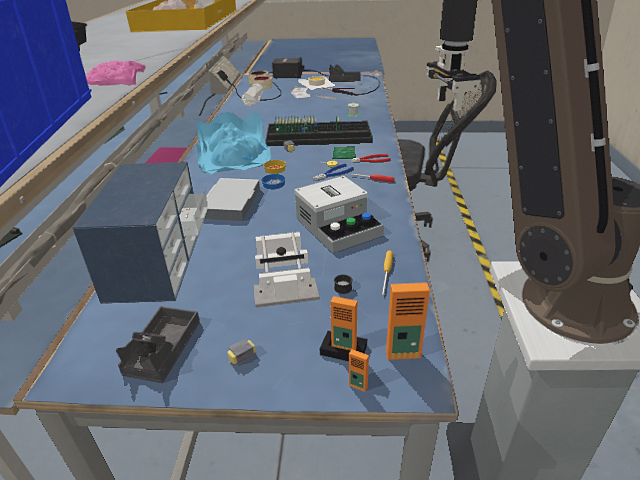

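View pics/top0.png

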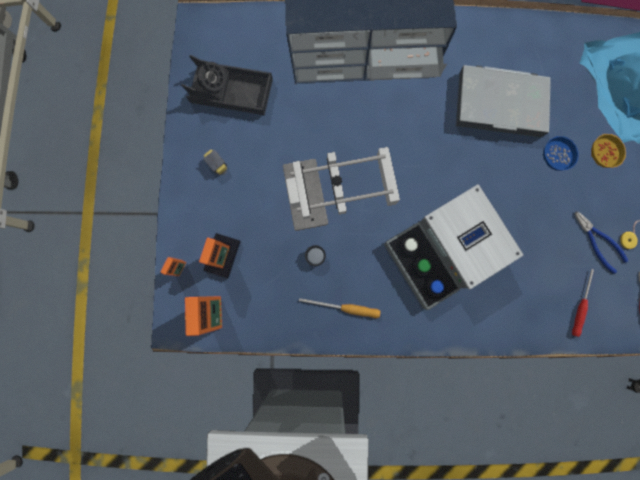

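View pics/wrist0.png

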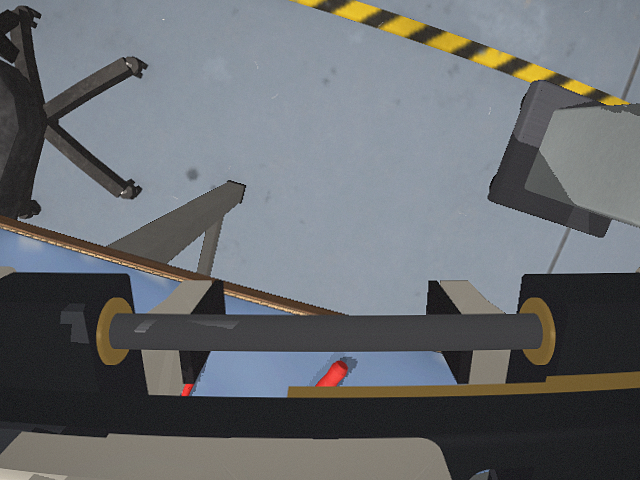

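The side view shows the tester near (335,210) with its keys along (335–368, 217–227), and three orange modules. The middle-sized one, at (343,325), stands in the black rest. In the top view the keys are white (411,244), green (424,266) and blue (437,287). The slot is near (473,235) and the module top near (213,250). Next I measure these.

```bash
cat > h.py <<'E'
import cv2,numpy as np
def load(n): return dict(np.load(f"pics/{n}.npz"))
def grab(n,name):
    from plant import r
    c=r.capture(n); cv2.imwrite(f"pics/{name}.png",c["pixels"]); np.savez(f"pics/{name}.npz",**c); return load(name)
def ray(c,uv):
    K=np.array([[c["fx"],0,c["cx"]],[0,c["fy"],c["cy"]],[0,0,1]],float)
    p=cv2.undistortPoints(np.array(uv,float).reshape(-1,1,2),K,c["dist_coeffs"]).reshape(-1,2)
    R=cv2.Rodrigues(c["rvec"])[0]; o=-R.T@c["tvec"].ravel()
    return o,np.c_[p,np.ones(len(p))]@R
def onz(c,uv,z):
    o,d=ray(c,uv); return o+d*((z-o[2])/d[:,2])[:,None]
def dep(c,uv):
    o,d=ray(c,uv); uv=np.array(uv).reshape(-1,2).round().astype(int)
    return o+d*c["depth"][uv[:,1],uv[:,0]][:,None]
def tri(ca,ua,cb,ub):
    oa,da=ray(ca,[ua]);ob,db=ray(cb,[ub]);da=da[0];db=db[0]
    s=np.linalg.lstsq(np.c_[da,-db],ob-oa,rcond=None)[0]
    pa=oa+s[0]*da;pb=ob+s[1]*db
    return (pa+pb)/2,np.linalg.norm(pa-pb)
def proj(c,P):
    K=np.array([[c["fx"],0,c["cx"]],[0,c["fy"],c["cy"]],[0,0,1]],float)
    return cv2.projectPoints(np.array(P,float).reshape(-1,1,3),c["rvec"],c["tvec"],K,c["dist_coeffs"])[0].reshape(-1,2)
E
python3 - <<'E'
from h import *
t=load("top0"); s=load("side0")
for n,c in (("top",t),("side",s)):
    hsv=cv2.cvtColor(c["pixels"],cv2.COLOR_BGR2HSV)
    roi=(slice(215,310),slice(385,460)) if n=="top" else (slice(205,240),slice(325,385))
    x0,y0=roi[1].start,roi[0].start
    h=hsv[roi]
    M={"white":(h[...,2]>170)&(h[...,1]<40),"blue":(abs(h[...,0].astype(int)-112)<8)&(h[...,1]>180)&(h[...,2]>120),"green":(abs(h[...,0].astype(int)-65)<20)&(h[...,1]>120)&(h[...,2]>80)}
    for k,m in M.items():
        N,L,st,ce=cv2.connectedComponentsWithStats(m.astype(np.uint8))
        for i in range(1,N):
            if st[i,4]>20:
                uv=ce[i]+[x0,y0]
                print(n,k,st[i],uv.round(1),onz(c,[uv],.056).round(4),dep(c,[uv]).round(4))
for n,c,b in (("topm",t,(150,220,110,130)),("tops",t,(370,170,170,150)),("sidem",s,(310,270,130,130)),("sides",s,(280,160,120,100))):
    x,y,w,hh=b; im=cv2.resize(c["pixels"][y:y+hh,x:x+w],None,fx=4.5,fy=4.5,interpolation=cv2.INTER_CUBIC)
    cv2.imwrite(f"pics/z_{n}.png",im)
E
```

```text
top white [ 44   0  31  55 921] [448.3 233.7] [[ 0.5499 -0.3068  0.056 ]] [[ 0.5448 -0.2972  0.0943]]
top white [21 24 11 11 86] [410.8 244.1] [[ 0.5286 -0.234   0.056 ]] [[ 0.5285 -0.2338  0.057 ]]
top blue [ 47  66  11  11 101] [437.  286.1] [[ 0.4491 -0.2839  0.056 ]] [[ 0.4492 -0.2841  0.0547]]
top green [ 34  44  11  13 107] [423.8 265.1] [[ 0.4887 -0.2589  0.056 ]] [[ 0.4886 -0.2587  0.0566]]
side white [ 5 18 10  7 38] [334.2 225.2] [[ 0.5289 -0.2333  0.056 ]] [[ 0.5289 -0.2319  0.0568]]
side blue [37  8  9  7 43] [366. 216.] [[ 0.448  -0.2789  0.056 ]] [[ 0.4481 -0.2761  0.0576]]
side green [21 13 10  7 56] [350.5 220.9] [[ 0.4882 -0.2543  0.056 ]] [[ 0.4882 -0.2548  0.0557]]
```

View zooms.

View pics/z_topm.png

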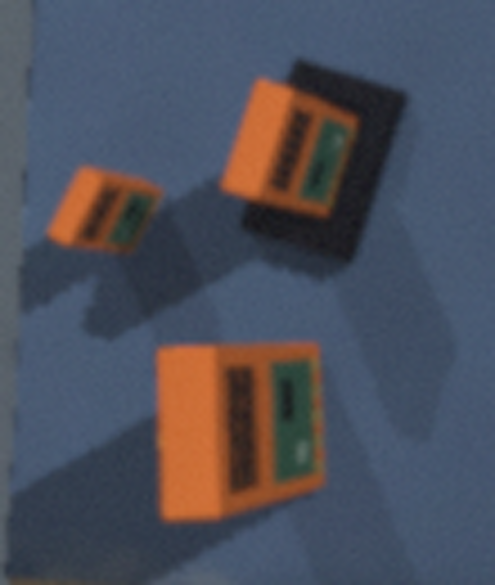

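View pics/z_tops.png

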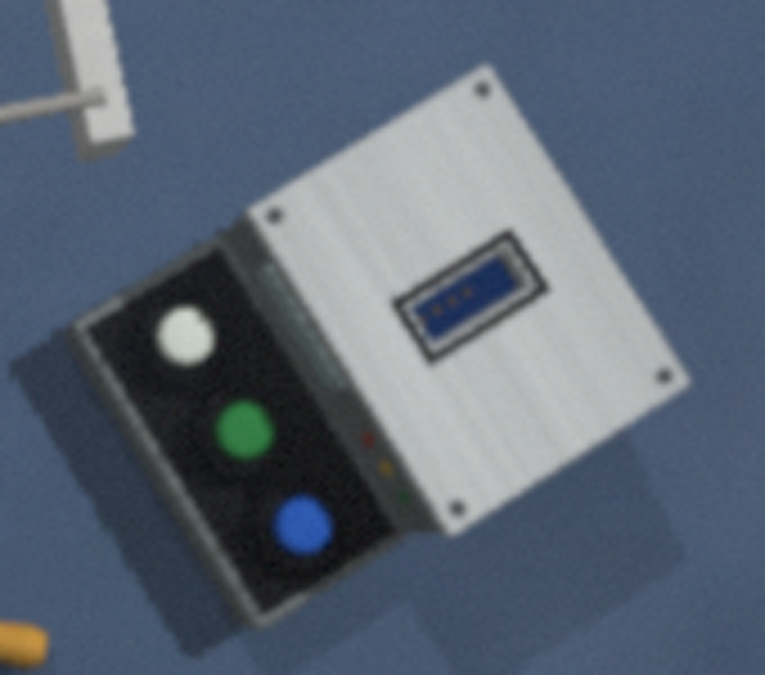

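View pics/z_sidem.png

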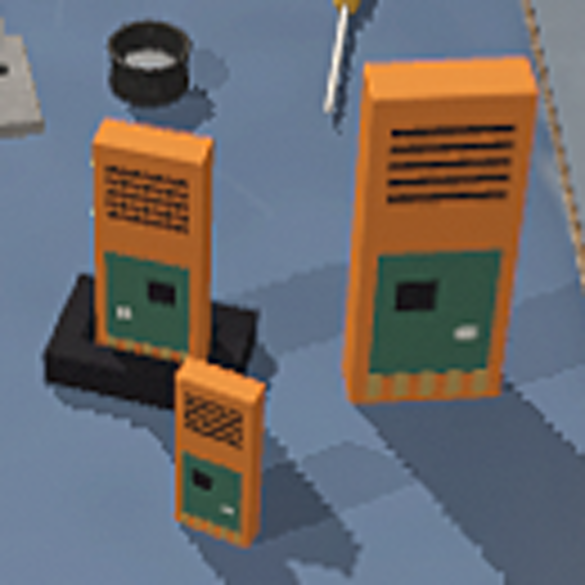

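View pics/z_sides.png

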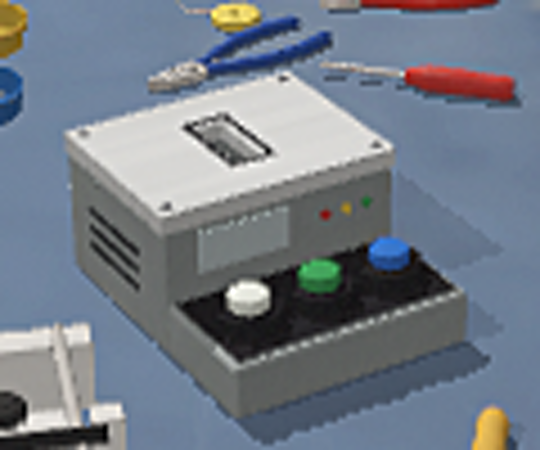

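The top zoom shows the module's top face at about (222–298, 78–198), tilted inside the rest. The slot has its black outline at (393–549, 231–363). Both match the side view. Next I put numbers on the slot, plate and module yaw.

```bash
python3 - <<'E'
from h import *
t=load("top0"); s=load("side0")
Z=lambda p,x0,y0:(np.array(p,float)+.5)/4.5-.5+[x0,y0]
pl=onz(t,Z([(488,64),(690,381),(452,536),(247,210)],370,170),.092)
sl=onz(t,Z([(511,231),(549,290),(431,363),(393,302)],370,170),.092)
for n,q in (("plate",pl),("slot",sl)):
    print(n,q.mean(0).round(4),[ (np.linalg.norm(q[i]-q[i-1]).round(4), np.degrees(np.arctan2(*(q[i]-q[i-1])[1::-1])).round(1)) for i in range(4)])
ss=onz(s,Z([(188,126),(219,116),(270,155),(239,165)],280,160),.092); print("slot side",ss.mean(0).round(4))
w=np.array([.5286,-.2338]);b=np.array([.4488,-.2828]);g=np.array([.4886,-.2583])
print("key yaw",np.degrees(np.arctan2(*(w-b)[::-1]))-90, np.linalg.norm(w-b))
m=onz(t,Z([(262,78),(298,92),(262,198),(222,187)],150,220),.126)
print("mod",m.mean(0).round(4),[ (np.linalg.norm(m[i]-m[i-1]).round(4), np.degrees(np.arctan2(*(m[i]-m[i-1])[1::-1])).round(1)) for i in range(4)])
ms=onz(s,Z([(104,118),(215,138),(208,160),(95,142)],310,270),.126)
print("mods",ms.mean(0).round(4),[ (np.linalg.norm(ms[i]-ms[i-1]).round(4), np.degrees(np.arctan2(*(ms[i]-ms[i-1])[1::-1])).round(1)) for i in range(4)])
# depth based top of module
yy,xx=np.mgrid[225:285,190:245]; uv=np.c_[xx.ravel(),yy.ravel()]
P=dep(t,uv); k=(P[:,2]>.12)&(P[:,2]<.135); print(k.sum())
Q=P[k]; c,sz,a=cv2.minAreaRect((Q[:,:2]*1000).astype(np.float32)); print("depth rect",c,sz,a,np.median(Q[:,2]))
P=dep(t,uv); k=(P[:,2]>.012)&(P[:,2]<.025)
Q=P[k];c,sz,a=cv2.minAreaRect((Q[:,:2]*1000).astype(np.float32)); print("rest rect",c,sz,a,np.median(Q[:,2]))
rs=onz(t,Z([(298,60),(408,96),(350,265),(243,230)],150,220),.02);print("rest",rs.mean(0),[ (np.linalg.norm(rs[i]-rs[i-1]).round(4), np.degrees(np.arctan2(*(rs[i]-rs[i-1])[1::-1])).round(1)) for i in range(4)])
E
```

```text
plate [ 0.5427 -0.3463  0.092 ] [(np.float64(0.1208), np.float64(-58.1)), (np.float64(0.1552), np.float64(-148.1)), (np.float64(0.1202), np.float64(122.4)), (np.float64(0.1563), np.float64(32.2))]
slot [ 0.5426 -0.3466  0.092 ] [(np.float64(0.0587), np.float64(-58.8)), (np.float64(0.0288), np.float64(-147.6)), (np.float64(0.059), np.float64(121.7)), (np.float64(0.0293), np.float64(31.7))]
slot side [ 0.5413 -0.3498  0.092 ]
key yaw -58.44861505168652 0.09364315244586759
mod [0.5036 0.1361 0.126 ] [(np.float64(0.0455), np.float64(-17.7)), (np.float64(0.0156), np.float64(-109.8)), (np.float64(0.0438), np.float64(163.6)), (np.float64(0.0167), np.float64(76.2))]
mods [0.5017 0.1359 0.126 ] [(np.float64(0.0151), np.float64(-102.2)), (np.float64(0.0458), np.float64(165.1)), (np.float64(0.0135), np.float64(77.4)), (np.float64(0.0457), np.float64(-12.9))]
253
depth rect (503.07830810546875, 137.8167266845703) (17.50078582763672, 46.28509521484375) 73.10469055175781 0.12584509301372682
rest rect (503.071044921875, 137.55633544921875) (52.3274040222168, 80.88993835449219) 73.27791595458984 0.020133419321792856
rest [0.50256556 0.13597655 0.02      ] [(np.float64(0.079), np.float64(-15.5)), (np.float64(0.0525), np.float64(-106.9)), (np.float64(0.0786), np.float64(163.2)), (np.float64(0.0506), np.float64(73.6))]
```

Everything agrees: the key pitch is 46.8 mm, the plate measures 120 × 156 mm, the module top is at z = 0.126, and the slot is 102 mm from the key row. The tester yaw is about -58°. I'll turn the tool to yaw -58° with the jaws shut, then move over the white key.

Emit:
{"name": "apply_moves", "arguments": {
  "slide": [
    [0, 0, 0],
    [0, 0, 0],
    [0, 0, 0],
    [0, 0, 0],
    [0, 0, 0],
    [0, 0, 0],
    [0, 0, 0],
    [0, 0, 0]
  ],
  "turn": [
    [0, 0, -0.09],
    [0, 0, -0.09],
    [0, 0, -0.09],
    [0, 0, -0.09],
    [0, 0, -0.09],
    [0, 0, -0.09],
    [0, 0, -0.09],
    [0, 0, -0.09]
  ],
  "jaw": [1, 1, 1, 1, 1, 1, 1, 1],
  "newtons": 20
}}

```text
time_s: 0.95
tcp_pos: [0.1934, -0.6465, 0.2401]
eef_rot: [180.0, 0.0, -101.1]
contact_force: [-1.2, 0.3, 0.9]
gripper_width: 0.0294
```

Emit:
{"name": "apply_moves", "arguments": {
  "slide": [
    [0, 0, 0],
    [0, 0, 0],
    [0, 0, 0],
    [0, 0, 0],
    [0, 0, 0],
    [0, 0, 0],
    [0, 0, 0]
  ],
  "turn": [
    [0, 0, -0.085],
    [0, 0, -0.085],
    [0, 0, -0.085],
    [0, 0, -0.085],
    [0, 0, -0.085],
    [0, 0, -0.08],
    [0, 0, 0]
  ],
  "jaw": [1, 1, 1, 1, 1, 1, 1]
}}

```text
time_s: 1.65
tcp_pos: [0.1934, -0.6465, 0.2402]
eef_rot: [-180.0, 0.0, -58.0]
contact_force: [0.4, 0.7, -0.2]
gripper_width: 0.0004
```

Emit:
{"name": "apply_moves", "arguments": {
  "slide": [
    [-0.14, -0.42, 0],
    [-0.14, -0.42, 0],
    [-0.14, -0.42, 0],
    [-0.14, -0.42, 0],
    [-0.14, -0.42, 0],
    [-0.14, -0.42, 0],
    [-0.14, -0.42, 0],
    [-0.14, -0.42, 0]
  ],
  "turn": [
    [0, 0, 0],
    [0, 0, 0],
    [0, 0, 0],
    [0, 0, 0],
    [0, 0, 0],
    [0, 0, 0],
    [0, 0, 0],
    [0, 0, 0]
  ],
  "jaw": [1, 1, 1, 1, 1, 1, 1, 1]
}}

```text
time_s: 2.45
tcp_pos: [0.4202, -0.3722, 0.2407]
eef_rot: [-180.0, -0.0, -58.3]
contact_force: [0.7, -1.2, 0.8]
gripper_width: 0.0006
```

Emit:
{"name": "apply_moves", "arguments": {
  "slide": [
    [-0.15, -0.42, 0],
    [-0.15, -0.42, 0],
    [-0.15, -0.42, 0],
    [-0.15, -0.41, 0],
    [0, 0, 0.4],
    [0, 0, 0.4],
    [0, 0, 0.4],
    [0, 0, 0]
  ],
  "turn": [
    [0, 0, 0],
    [0, 0, 0],
    [0, 0, 0],
    [0, 0, 0],
    [0, 0, 0],
    [0, 0, 0],
    [0, 0, 0],
    [0, 0, 0]
  ],
  "jaw": [1, 1, 1, 1, 1, 1, 1, 1]
}}

```text
time_s: 3.25
tcp_pos: [0.5256, -0.2336, 0.1154]
eef_rot: [179.6, 0.4, -58.3]
contact_force: [0.3, -0.6, -0.8]
gripper_width: 0.0002
```

```bash
cat >> h.py <<'E'
def to(P,yaw=None):
    from plant import r
    from scipy.spatial.transform import Rotation as Ro
    s=r.get_state(); R=Ro.from_euler("xyz",s["eef_rot"],degrees=True)
    print("t",s["time_s"],"tcp",s["tcp_pos"].round(4),s["eef_rot"].round(2),"F",s["contact_force"].round(1),"w",s["gripper_width"])
    print("slide units",(R.inv().apply(np.array(P)-s["tcp_pos"])*10).round(3))
    if yaw is not None: print("turn units",((R.inv()*Ro.from_euler("xyz",[180,0,yaw],degrees=True)).as_rotvec()/1.5).round(4))
E
python3 - <<'E'
from h import *
to([.5287,-.2338,.08],-58)
for n in("side","top","wrist"): grab(n,n+"1")
E
```

```text
t 3.25 tcp [ 0.5256 -0.2336  0.1154] [179.59   0.39 -58.29] F [ 0.3 -0.6 -0.8] w 0.00019184971467075515
slide units [ 0.021 -0.027  0.354]
turn units [ 0.0047  0.0046 -0.0033]
```

View pics/side1.png

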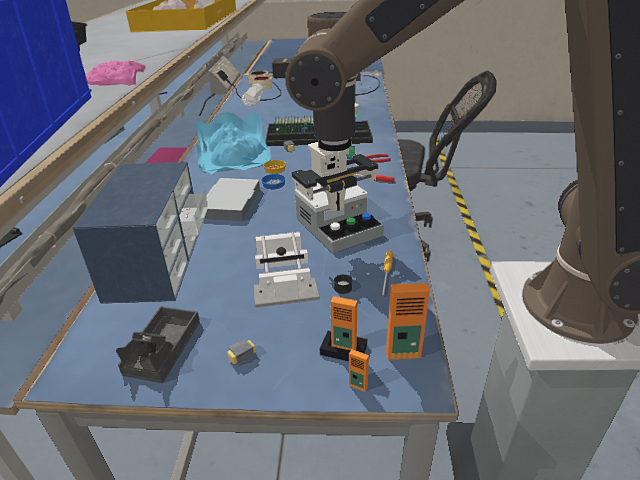

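View pics/wrist1.png

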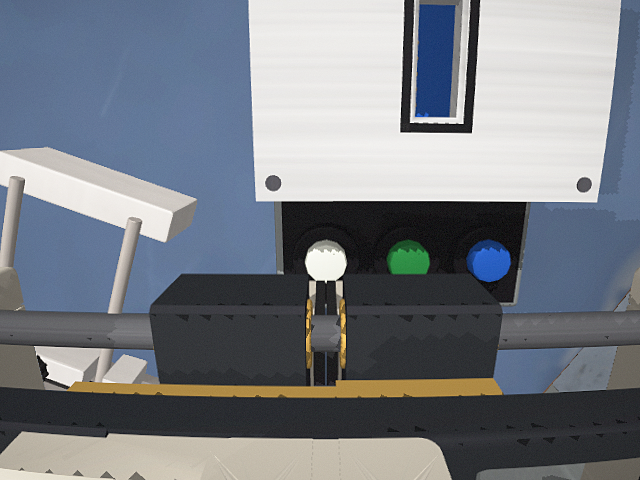

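The wrist view shows the closed tips at about (325,290), just in front of the white key at (325,262) and aligned with it. The slot lines up with the view. Now I press the white key.

Emit:
{"name": "apply_moves", "arguments": {
  "slide": [
    [0.02, -0.03, 0.2],
    [0, 0, 0.15],
    [0, 0, 0.06],
    [0, 0, 0.05],
    [0, 0, 0.02],
    [0, 0, 0.02],
    [0, 0, 0],
    [0, 0, 0]
  ],
  "turn": [
    [0.005, 0.005, -0.003],
    [0, 0, 0],
    [0, 0, 0],
    [0, 0, 0],
    [0, 0, 0],
    [0, 0, 0],
    [0, 0, 0],
    [0, 0, 0]
  ],
  "jaw": [1, 1, 1, 1, 1, 1, 1, 1]
}}

```text
time_s: 4.2
tcp_pos: [0.5335, -0.2348, 0.071]
eef_rot: [-179.5, -0.5, -57.8]
contact_force: [0.7, 0.2, -0.3]
gripper_width: 0.0005
```

```bash
python3 - <<'E'
from h import *
to([.5287,-.2338,.064],-58)
grab("side","side2");c=grab("wrist","wrist2")
s=load("side2");cv2.imwrite("pics/z_s2.png",cv2.resize(s["pixels"][180:260,290:400],None,fx=6,fy=6))
E
```

```text
t 4.2 tcp [ 0.5335 -0.2348  0.071 ] [-179.55   -0.45  -57.81] F [ 0.7  0.2 -0.3] w 0.0005158673517802925
slide units [-0.035  0.035  0.069]
turn units [-0.0052 -0.0053  0.0023]
```

View pics/z_s2.png

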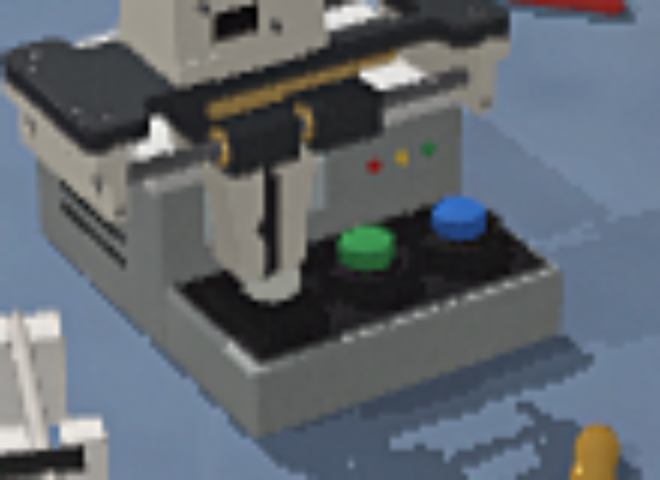

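The tips stand over the white key at 57 mm height, just about touching it. My correction had overshot because the first reading was lagging. I'll undo the small tilt and press the last 7 mm.

Emit:
{"name": "apply_moves", "arguments": {
  "slide": [
    [-0.04, 0.03, 0],
    [0, 0, 0.02],
    [0, 0, 0.02],
    [0, 0, 0.02],
    [0, 0, 0.01],
    [0, 0, 0],
    [0, 0, 0]
  ],
  "turn": [
    [-0.005, -0.005, 0.003],
    [0, 0, 0],
    [0, 0, 0],
    [0, 0, 0],
    [0, 0, 0],
    [0, 0, 0],
    [0, 0, 0]
  ],
  "jaw": [1, 1, 1, 1, 1, 1, 1]
}}

```text
time_s: 5.0
tcp_pos: [0.5283, -0.2329, 0.065]
eef_rot: [180.0, -0.0, -58.0]
contact_force: [-7.0, 4.5, 18.3]
gripper_width: 0.0003
```

```bash
python3 - <<'E'
from h import *
to([.5287,-.2338,.064],-58)
E
```

```text
t 5.0 tcp [ 0.5283 -0.2329  0.065 ] [ 1.7998e+02 -1.0000e-02 -5.8020e+01] F [-7.   4.5 18.3] w 0.0002796533542239957
slide units [0.01  0.001 0.01 ]
turn units [ 0.0002 -0.0001 -0.0003]
```

The force is 18 N with the tips at 51 mm, so the white key is on its stop. Next I lift, move 94 mm to the blue key over the green one, and press.

Emit:
{"name": "apply_moves", "arguments": {
  "slide": [
    [0, 0, -0.2],
    [0, 0, -0.1],
    [0, 0.24, 0],
    [0, 0.24, 0],
    [0, 0.24, 0],
    [0, 0.22, 0],
    [0, 0, 0],
    [0, 0, 0]
  ],
  "turn": [
    [0, 0, 0],
    [0, 0, 0],
    [0, 0, 0],
    [0, 0, 0],
    [0, 0, 0],
    [0, 0, 0],
    [0, 0, 0],
    [0, 0, 0]
  ],
  "jaw": [1, 1, 1, 1, 1, 1, 1, 1]
}}

```text
time_s: 5.8
tcp_pos: [0.4478, -0.2835, 0.0934]
eef_rot: [180.0, 0.0, -58.1]
contact_force: [0.6, 0.3, -0.5]
gripper_width: 0.0002
```

```bash
python3 - <<'E'
from h import *
to([.4488,-.2830,.064],-58)
E
```

```text
t 5.8 tcp [ 0.4478 -0.2835  0.0934] [180.     0.   -58.15] F [ 0.6  0.3 -0.5] w 0.00020345923016667136
slide units [ 0.001 -0.011  0.294]
turn units [ 0.      0.     -0.0017]
```

Emit:
{"name": "apply_moves", "arguments": {
  "slide": [
    [0, 0, 0.15],
    [0, 0, 0.06],
    [0, 0, 0.03],
    [0, 0, 0.03],
    [0, 0, 0.02],
    [0, 0, 0.01],
    [0, 0, 0],
    [0, 0, 0]
  ],
  "turn": [
    [0, 0, 0],
    [0, 0, 0],
    [0, 0, 0],
    [0, 0, 0],
    [0, 0, 0],
    [0, 0, 0],
    [0, 0, 0],
    [0, 0, 0]
  ],
  "jaw": [1, 1, 1, 1, 1, 1, 1, 1]
}}

```text
time_s: 6.6
tcp_pos: [0.4487, -0.2826, 0.065]
eef_rot: [180.0, -0.0, -58.0]
contact_force: [-6.0, 5.9, 17.0]
gripper_width: 0.0005
```

```bash
python3 - <<'E'
from h import *
to([.4488,-.2830,.064],-58)
s=grab("side","side3");cv2.imwrite("pics/z_s3.png",cv2.resize(s["pixels"][180:260,290:400],None,fx=6,fy=6))
E
```

```text
t 6.6 tcp [ 0.4487 -0.2826  0.065 ] [ 1.7999e+02 -1.0000e-02 -5.8020e+01] F [-6.   5.9 17. ] w 0.0005264388927690109
slide units [0.004 0.001 0.01 ]
turn units [ 0.0001 -0.0002 -0.0002]
```

View pics/z_s3.png

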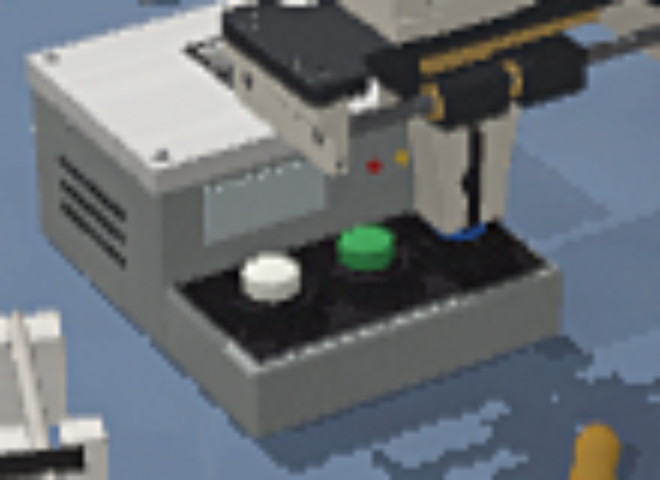

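The blue key is fully down (17 N, at its stop), and the picture shows the white key at (270,275) and the green key at (366,245) both up. Next is the green key.

Emit:
{"name": "apply_moves", "arguments": {
  "slide": [
    [0, 0, -0.2],
    [0, 0, -0.1],
    [0, -0.24, 0],
    [0, -0.23, 0],
    [0, 0, 0.15],
    [0, 0, 0],
    [0, 0, 0.06],
    [0, 0, 0.03]
  ],
  "turn": [
    [0, 0, 0],
    [0, 0, 0],
    [0, 0, 0],
    [0, 0, 0],
    [0, 0, 0],
    [0, 0, 0],
    [0, 0, 0],
    [0, 0, 0]
  ],
  "jaw": [1, 1, 1, 1, 1, 1, 1, 1]
}}

```text
time_s: 7.45
tcp_pos: [0.4887, -0.2577, 0.0692]
eef_rot: [180.0, 0.0, -58.1]
contact_force: [-0.1, 1.6, 1.8]
gripper_width: 0.0007
```

Emit:
{"name": "apply_moves", "arguments": {
  "slide": [
    [0, 0, 0.03],
    [0, 0, 0.02],
    [0, 0, 0.01],
    [0, 0, 0],
    [0, 0, 0]
  ],
  "turn": [
    [0, 0, 0],
    [0, 0, 0],
    [0, 0, 0],
    [0, 0, 0],
    [0, 0, 0]
  ],
  "jaw": [1, 1, 1, 1, 1]
}}

```text
time_s: 7.95
tcp_pos: [0.4888, -0.2578, 0.0651]
eef_rot: [-180.0, -0.0, -58.0]
contact_force: [-4.2, 4.6, 15.0]
gripper_width: 0.0007
```

```bash
python3 - <<'E'
from h import *
to([.4886,-.2583,.064],-58)
s=grab("side","side4");cv2.imwrite("pics/z_s4.png",cv2.resize(s["pixels"][180:260,290:400],None,fx=6,fy=6))
E
```

```text
t 7.95 tcp [ 0.4888 -0.2578  0.0651] [-1.7997e+02 -4.0000e-02 -5.8040e+01] F [-4.2  4.6 15. ] w 0.0007283410300876488
slide units [0.003 0.004 0.011]
turn units [-0.0004 -0.0005 -0.0005]
```

View pics/z_s4.png

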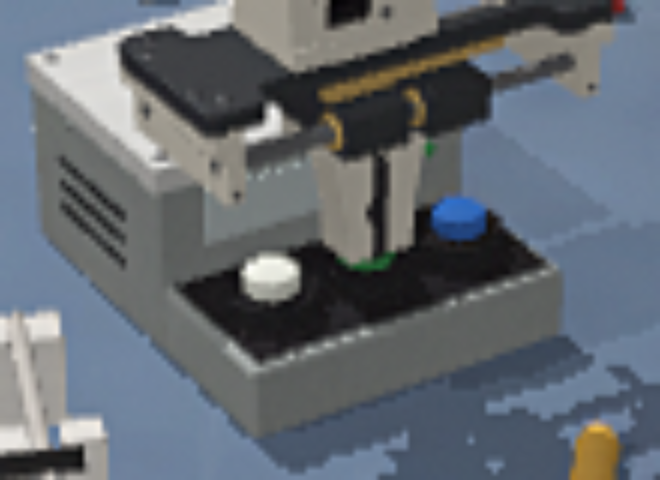

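The green key is down (15 N), with white and blue up. I rise while turning to the module's yaw, and measure the big and small modules to check clearance for the gripper.

Emit:
{"name": "apply_moves", "arguments": {
  "slide": [
    [0, 0, -0.2],
    [0, 0, -0.4],
    [0, 0, -0.4],
    [0, 0, -0.4],
    [0, 0, -0.4],
    [0, 0, 0],
    [0, 0, 0]
  ],
  "turn": [
    [0, 0, 0],
    [0, 0, -0.08],
    [0, 0, -0.08],
    [0, 0, -0.08],
    [0, 0, -0.08],
    [0, 0, -0.08],
    [0, 0, -0.08]
  ],
  "jaw": [0.5, 0.5, 0.5, 0.5, 0.5, 0.5, 0.5]
}}

```text
time_s: 8.7
tcp_pos: [0.4891, -0.2581, 0.2454]
eef_rot: [-180.0, -0.2, -16.5]
contact_force: [-0.2, 0.0, -1.5]
gripper_width: 0.0431
```

```bash
python3 - <<'E'
from h import *
to([.503,.1365,.22],-16.5)
for nm,lo,c,b in (("t",.03,load("top0"),(190,150,330,245)),):
    y0,x0,y1,x1=b
    yy,xx=np.mgrid[y0:y1,x0:x1]; uv=np.c_[xx.ravel(),yy.ravel()]; P=dep(c,uv)
    m=(P[:,2]>.03)&(P[:,2]<.4)
    img=m.reshape(yy.shape).astype(np.uint8)
    N,L,st,ce=cv2.connectedComponentsWithStats(img)
    for i in range(1,N):
        if st[i,4]<15: continue
        Q=P[(L==i).ravel()]; zt=np.percentile(Q[:,2],95)
        T=Q[Q[:,2]>zt-.008]
        print(st[i,:4]+[x0,y0,0,0],"top z",zt.round(4),"ctr",T.mean(0).round(3),"xy range",T.min(0).round(3),T.max(0).round(3))
E
```

```text
t 8.7 tcp [ 0.4891 -0.2581  0.2454] [-179.97   -0.2   -16.54] F [-0.2  0.  -1.5] w 0.043098473083943704
slide units [-0.992 -3.822  0.252]
turn units [-0.0003 -0.0024 -0.0005]
[199 238  28  30] top z 0.1278 ctr [0.503 0.137 0.126] xy range [0.479 0.125 0.12 ] [0.526 0.151 0.13 ]
[161 257  21  18] top z 0.0861 ctr [0.478 0.224 0.084] xy range [0.462 0.214 0.078] [0.493 0.235 0.088]
[185 296  34  34] top z 0.1688 ctr [0.395 0.147 0.167] xy range [0.369 0.134 0.161] [0.422 0.16  0.171]
```

The big module is at (0.395, 0.147) with its top at 0.168, and the small one is at (0.478, 0.224) with its top at 0.084. Both clear the gripper with the jaws at 43 mm. I move over the module.

Emit:
{"name": "apply_moves", "arguments": {
  "slide": [
    [-0.1, -0.38, 0],
    [-0.1, -0.38, 0],
    [-0.1, -0.38, 0],
    [-0.1, -0.38, 0],
    [-0.1, -0.38, 0],
    [-0.1, -0.38, 0],
    [-0.1, -0.38, 0],
    [-0.1, -0.38, 0]
  ],
  "turn": [
    [0, 0, 0],
    [0, 0, 0],
    [0, 0, 0],
    [0, 0, 0],
    [0, 0, 0],
    [0, 0, 0],
    [0, 0, 0],
    [0, 0, 0]
  ],
  "jaw": [0.5, 0.5, 0.5, 0.5, 0.5, 0.5, 0.5, 0.5]
}}

```text
time_s: 9.5
tcp_pos: [0.4997, 0.0577, 0.2438]
eef_rot: [-180.0, -0.0, -16.8]
contact_force: [1.8, 0.5, 0.4]
gripper_width: 0.0438
```

Emit:
{"name": "apply_moves", "arguments": {
  "slide": [
    [-0.1, -0.4, 0],
    [-0.1, -0.38, 0],
    [0, 0, 0.3],
    [0, 0, 0.3],
    [0, 0, 0.15],
    [0, 0, 0],
    [0, 0, 0],
    [0, 0, 0]
  ],
  "turn": [
    [0, 0, 0],
    [0, 0, 0],
    [0, 0, 0],
    [0, 0, 0],
    [0, 0, 0],
    [0, 0, 0],
    [0, 0, 0],
    [0, 0, 0]
  ],
  "jaw": [0.5, 0.5, 0.5, 0.5, 0.5, 0.5, 0.5, 0.5]
}}

```text
time_s: 10.3
tcp_pos: [0.5042, 0.137, 0.1698]
eef_rot: [-179.9, -0.1, -16.8]
contact_force: [-0.6, 0.1, 0.6]
gripper_width: 0.0438
```

```bash
python3 - <<'E'
from h import *
to([.503,.1365,.103],-16.5)
for n in("side","top","wrist"): grab(n,n+"5")
E
```

```text
t 10.3 tcp [0.5042 0.137  0.1698] [-1.7992e+02 -9.0000e-02 -1.6810e+01] F [-0.6  0.1  0.6] w 0.043787389612576125
slide units [-0.011  0.009  0.668]
turn units [-0.001  -0.001  -0.0036]
```

View pics/wrist5.png

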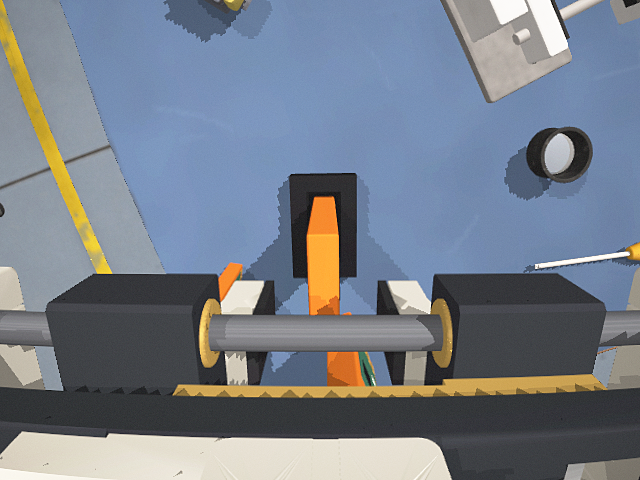

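View pics/side5.png

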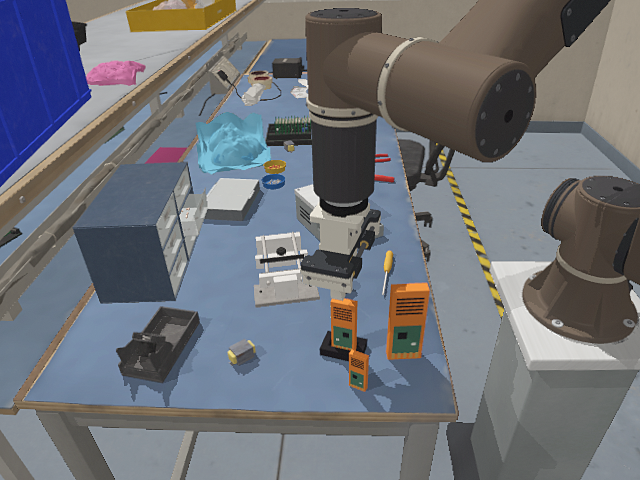

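The wrist view shows the module's top face at columns 308–340, centred between the fingers (inner faces near columns 273 and 378) and parallel to them. Next I check its far edge numerically.

```bash
python3 - <<'E'
from h import *
c=load("wrist5")
cv2.imwrite("pics/z_w5.png",cv2.resize(c["pixels"][180:320,270:390],None,fx=5,fy=4,interpolation=cv2.INTER_CUBIC))
q=onz(c,[(308,233),(339,233),(308,312),(341,312)],.126); print(q.round(4), q[:2].mean(0))
print(np.degrees(np.arctan2(*(q[0]-q[2])[1::-1])),np.degrees(np.arctan2(*(q[1]-q[3])[1::-1])))
yaw=np.radians(-16.5); e=np.array([np.cos(yaw),np.sin(yaw)]); print("centre est",q[:2].mean(0)[:2]-.023*e)
print(proj(load("side5"),[[.503,.1365,.126],[.504,.137,.156]]).round(0))
E
```

```text
[[0.5296 0.1384 0.126 ]
 [0.5252 0.1238 0.126 ]
 [0.4891 0.1512 0.126 ]
 [0.4842 0.1348 0.126 ]] [0.5274297  0.13113348 0.126     ]
-17.541115276625593 -14.898830753192875
centre est [0.50537685 0.13766583]
[[343. 301.]
 [343. 288.]]
```

View pics/z_w5.png

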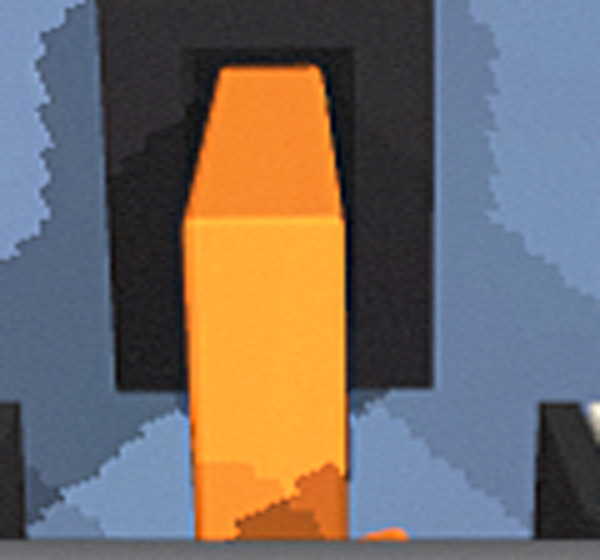

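Aligned. I lower to the ribbed part (grasp point about 18 mm below the module's top) and close with 35 N.

Emit:
{"name": "apply_moves", "arguments": {
  "slide": [
    [0, 0, 0.2],
    [0, 0, 0.2],
    [0, 0, 0.2],
    [0, 0, 0.07],
    [0, 0, 0],
    [0, 0, 0],
    [0, 0, 0],
    [0, 0, 0]
  ],
  "turn": [
    [0, 0, -0.002],
    [0, 0, 0],
    [0, 0, 0],
    [0, 0, 0],
    [0, 0, 0],
    [0, 0, 0],
    [0, 0, 0],
    [0, 0, 0]
  ],
  "jaw": [0.5, 0.5, 0.5, 0.5, 0.5, 1, 1, 1],
  "newtons": 35
}}

```text
time_s: 11.25
tcp_pos: [0.5039, 0.1371, 0.1024]
eef_rot: [-179.9, -0.1, -16.6]
contact_force: [-1.0, 0.9, 0.3]
gripper_width: 0.0254
```

Emit:
{"name": "apply_moves", "arguments": {
  "slide": [
    [0, 0, 0],
    [0, 0, 0],
    [0, 0, 0],
    [0, 0, 0]
  ],
  "turn": [
    [0, 0, 0],
    [0, 0, 0],
    [0, 0, 0],
    [0, 0, 0]
  ],
  "jaw": [1, 1, 1, 1]
}}

```text
time_s: 11.65
tcp_pos: [0.5037, 0.1369, 0.102]
eef_rot: [-180.0, -0.0, -16.6]
contact_force: [-1.8, 0.3, 5.1]
gripper_width: 0.0158
```

```bash
python3 - <<'E'
from h import *
to([.503,.1365,.103],-16.5)
s=grab("side","side6");cv2.imwrite("pics/z_s6.png",cv2.resize(s["pixels"][230:400,270:450],None,fx=4,fy=3.5))
E
```

```text
t 11.65 tcp [0.5037 0.1369 0.102 ] [-1.7997e+02 -3.0000e-02 -1.6620e+01] F [-1.8  0.3  5.1] w 0.01584803089898545
slide units [-0.005  0.006 -0.01 ]
turn units [-0.0003 -0.0004 -0.0014]
```

View pics/z_s6.png

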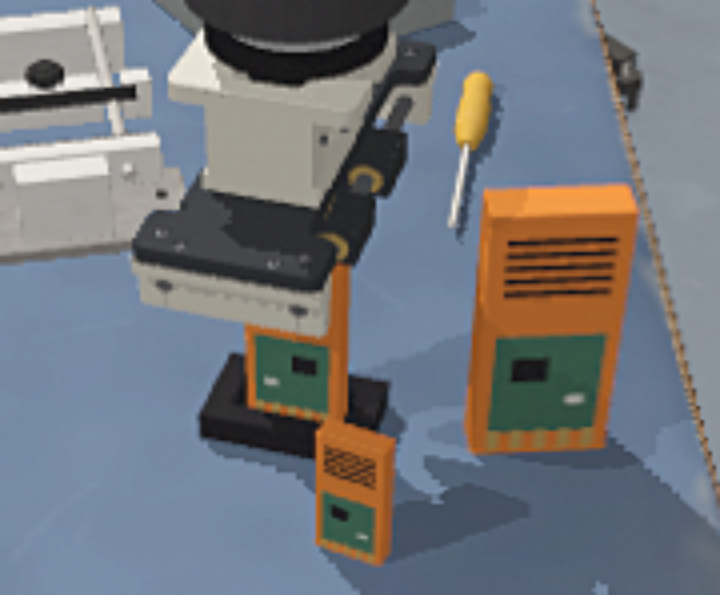

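The grip holds at 15.8 mm width on the ribs. I lift straight up.

Emit:
{"name": "apply_moves", "arguments": {
  "slide": [
    [0, 0, -0.1],
    [0, 0, -0.2],
    [0, 0, -0.2],
    [0, 0, -0.25],
    [0, 0, -0.25],
    [0, 0, -0.2],
    [0, 0, -0.1],
    [0, 0, 0]
  ],
  "turn": [
    [0, 0, 0],
    [0, 0, 0],
    [0, 0, 0],
    [0, 0, 0],
    [0, 0, 0],
    [0, 0, 0],
    [0, 0, 0],
    [0, 0, 0]
  ],
  "jaw": [1, 1, 1, 1, 1, 1, 1, 1]
}}

```text
time_s: 12.5
tcp_pos: [0.5038, 0.137, 0.2328]
eef_rot: [-179.9, -0.1, -16.6]
contact_force: [0.2, 0.9, -2.4]
gripper_width: 0.0156
```

Emit:
{"name": "apply_moves", "arguments": {
  "slide": [
    [0, 0, 0],
    [0, 0, 0]
  ],
  "turn": [
    [0, 0, 0],
    [0, 0, 0]
  ],
  "jaw": [1, 1]
}}

```text
time_s: 12.7
tcp_pos: [0.5027, 0.1364, 0.2302]
eef_rot: [179.9, 0.1, -16.6]
contact_force: [0.4, -0.8, -1.6]
gripper_width: 0.0161
```

```bash
python3 - <<'E'
from h import *
to([.5426,-.3466,.222],-58)
for n in("side","top","wrist"): grab(n,n+"7")
s=load("side7");cv2.imwrite("pics/z_s7.png",cv2.resize(s["pixels"][190:400,270:450],None,fx=4,fy=2.8))
E
```

```text
t 12.7 tcp [0.5027 0.1364 0.2302] [ 1.7991e+02  9.0000e-02 -1.6640e+01] F [ 0.4 -0.8 -1.6] w 0.01607300635544947
slide units [1.766 4.514 0.086]
turn units [0.0014 0.0007 0.4812]
```

View pics/z_s7.png

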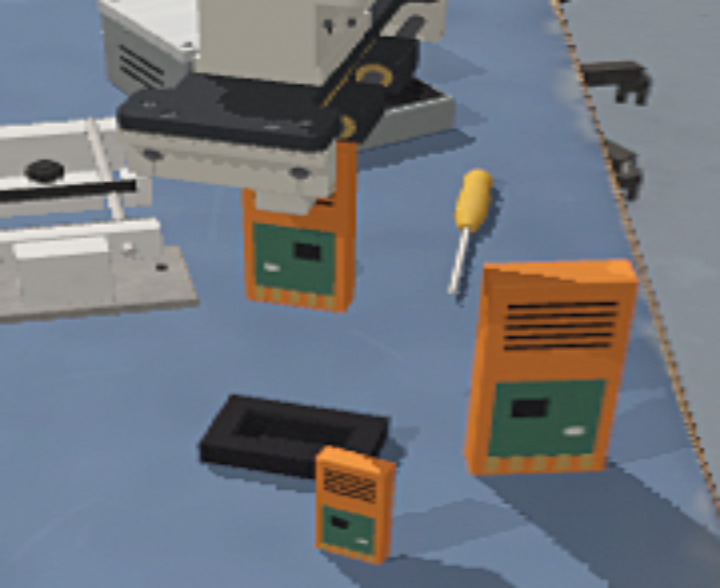

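View pics/wrist7.png

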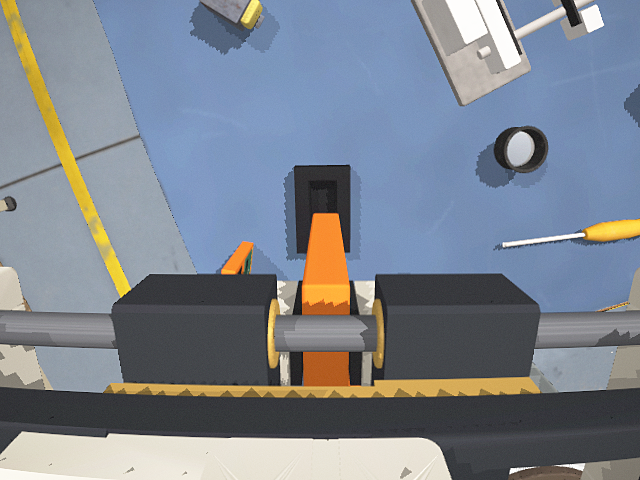

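The module hangs upright from the gripper, clear of the rest, with its contact row at (250–350, 290–305). Next I measure its offset in the tool frame from the far-end face in the wrist view.

```bash
python3 - <<'E'
from h import *
from scipy.spatial.transform import Rotation as Ro
c=load("wrist7")
hsv=cv2.cvtColor(c["pixels"],cv2.COLOR_BGR2HSV)
m=((hsv[...,0]>5)&(hsv[...,0]<20)&(hsv[...,1]>150)&(hsv[...,2]>120)).astype(np.uint8)
for y in (212,213,214,215,216,220,230,240,260,270,275,280,284,286,288,290,295): 
    x=np.where(m[y,280:380])[0]+280; print(y,(x.min(),x.max()) if len(x) else None, c["pixels"][y,326])
cv2.imwrite("pics/z_w7.png",cv2.resize(c["pixels"][200:320,270:390],None,fx=6,fy=5,interpolation=cv2.INTER_CUBIC))
R=Ro.from_euler("xyz",[180,0,-16.6],degrees=True); T=np.array([.5030,.1366,.2310])
for uv,z in (((313,213.5),.134),((340,213.5),.134),((302.5,286),.254),((350,286),.254)):
    print(uv,R.inv().apply(onz(c,[uv],z)[0]-T).round(4))
E
```

```text
212 None [46 41 48]
213 (np.int64(314), np.int64(337)) [ 38  98 199]
214 (np.int64(313), np.int64(338)) [ 49 150 255]
215 (np.int64(313), np.int64(338)) [ 48 143 252]
216 (np.int64(313), np.int64(338)) [ 49 143 250]
220 (np.int64(312), np.int64(339)) [ 47 140 249]
230 (np.int64(310), np.int64(340)) [ 50 144 250]
240 (np.int64(309), np.int64(342)) [ 46 141 249]
260 (np.int64(306), np.int64(345)) [ 52 144 250]
270 (np.int64(304), np.int64(346)) [ 47 141 250]
275 (np.int64(304), np.int64(347)) [ 48 141 250]
280 (np.int64(303), np.int64(348)) [ 47 141 250]
284 (np.int64(302), np.int64(349)) [ 52 161 255]
286 (np.int64(302), np.int64(349)) [ 64 194 255]
288 (np.int64(302), np.int64(349)) [ 60 178 255]
290 (np.int64(302), np.int64(349)) [ 56 174 255]
295 (np.int64(302), np.int64(349)) [ 59 177 255]
(313, 213.5) [ 0.0229 -0.0076  0.097 ]
(340, 213.5) [0.0228 0.0091 0.097 ]
(302.5, 286) [ 0.0234 -0.0076 -0.023 ]
(350, 286) [ 0.0233  0.008  -0.023 ]
```

View pics/z_w7.png

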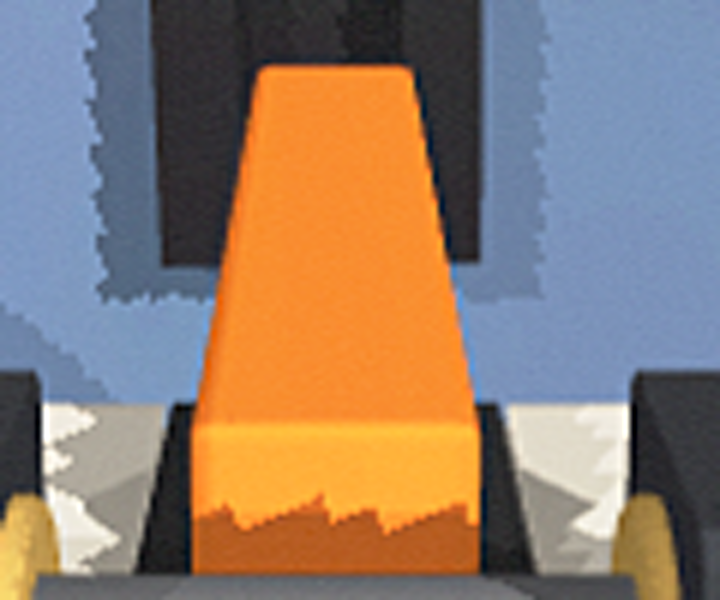

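The module sits centred in the tool frame (within 0.5 mm) with no tilt. I move to 45 mm before the slot and turn to -58°, so the wrist camera sees the slot and the module foot together.

Emit:
{"name": "apply_moves", "arguments": {
  "slide": [
    [0.06, 0.18, 0],
    [0.12, 0.35, 0],
    [0.12, 0.35, 0],
    [0.12, 0.35, 0],
    [0.12, 0.35, 0],
    [0.12, 0.35, 0],
    [0.12, 0.35, 0],
    [0.12, 0.35, 0]
  ],
  "turn": [
    [0, 0, 0],
    [0, 0, 0],
    [0, 0, 0],
    [0, 0, 0],
    [0, 0, 0],
    [0, 0, 0],
    [0, 0, 0],
    [0, 0, 0]
  ],
  "jaw": [1, 1, 1, 1, 1, 1, 1, 1]
}}

```text
time_s: 13.65
tcp_pos: [0.5141, -0.1425, 0.2311]
eef_rot: [180.0, 0.0, -16.6]
contact_force: [1.3, 0.2, -1.2]
gripper_width: 0.0153
```

Emit:
{"name": "apply_moves", "arguments": {
  "slide": [
    [0.12, 0.35, 0],
    [0.12, 0.35, 0],
    [0.12, 0.35, 0],
    [0.12, 0.35, 0],
    [0.06, 0.2, 0],
    [0, 0, 0],
    [0, 0, 0],
    [0, 0, 0]
  ],
  "turn": [
    [0, 0, 0],
    [0, 0, 0],
    [0, 0, 0],
    [0, 0, 0],
    [0, 0, 0.05],
    [0, 0, 0.08],
    [0, 0, 0.08],
    [0, 0, 0.08]
  ],
  "jaw": [1, 1, 1, 1, 1, 1, 1, 1]
}}

```text
time_s: 14.45
tcp_pos: [0.52, -0.3101, 0.2306]
eef_rot: [180.0, 0.1, -41.9]
contact_force: [-0.1, 0.1, -1.2]
gripper_width: 0.0161
```

Emit:
{"name": "apply_moves", "arguments": {
  "slide": [
    [0, 0, 0],
    [0, 0, 0],
    [0, 0, 0],
    [0, 0, 0],
    [0, 0, 0]
  ],
  "turn": [
    [0, 0, 0.08],
    [0, 0, 0.08],
    [0, 0, 0.03],
    [0, 0, 0],
    [0, 0, 0]
  ],
  "jaw": [1, 1, 1, 1, 1]
}}

```text
time_s: 14.95
tcp_pos: [0.5202, -0.3097, 0.231]
eef_rot: [180.0, 0.0, -57.8]
contact_force: [1.2, 0.3, -1.0]
gripper_width: 0.0157
```

```bash
python3 - <<'E'
from h import *
to([.5426,-.3466,.222],-58)
for n in("side","top","wrist"): grab(n,n+"8")
to([.5426,-.3466,.222],-58)
E
```

```text
t 14.95 tcp [ 0.5202 -0.3097  0.231 ] [ 1.7997e+02  4.0000e-02 -5.7800e+01] F [ 1.2  0.3 -1. ] w 0.015665836741667796
slide units [0.432 0.007 0.09 ]
turn units [0.0004 0.0004 0.0024]
t 15.1 tcp [ 0.5203 -0.3097  0.2313] [ 1.7999e+02  1.0000e-02 -5.7830e+01] F [-0.2 -0.3 -0.8] w 0.01583071361806032
slide units [0.431 0.007 0.093]
turn units [0.0001 0.0001 0.002 ]
```

View pics/wrist8.png

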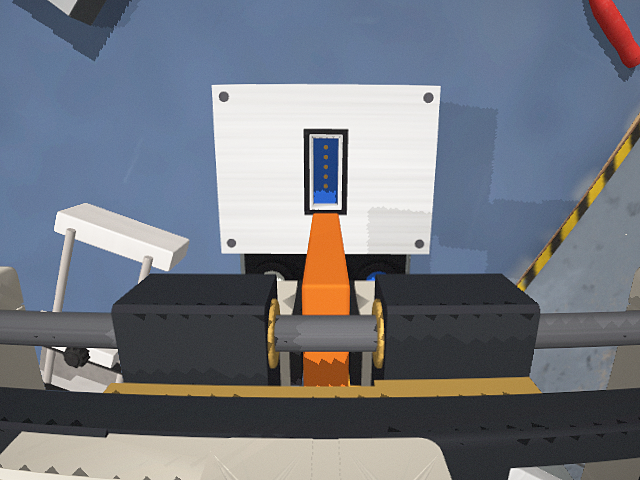

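View pics/side8.png

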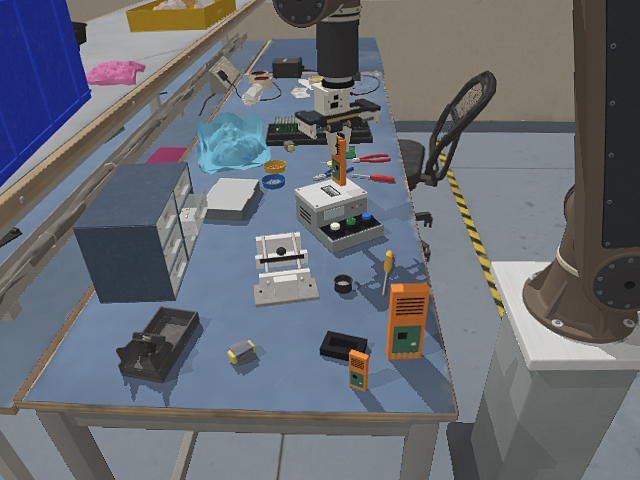

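The wrist view shows the slot's black ring at columns 304–348 and rows 129–214, directly ahead of the module foot (313–338, row 213). Next I measure the ring in the tool frame.

```bash
python3 - <<'E'
from h import *
from scipy.spatial.transform import Rotation as Ro
c=load("wrist8")
g=cv2.cvtColor(c["pixels"],cv2.COLOR_BGR2GRAY)
cv2.imwrite("pics/z_w8.png",cv2.resize(c["pixels"][115:225,280:370],None,fx=7,fy=5.4,interpolation=cv2.INTER_CUBIC))
R=Ro.from_euler("xyz",[180,0,-57.82],degrees=True); T=np.array([.5203,-.3097,.2312])
TF=lambda uv:R.inv().apply(onz(c,uv,.092)-T)
# sub-pixel outer edges: white->black crossing at 110 going inward
def cross(v,i0,step,th=110):
    i=i0
    while v[i]>th: i+=step
    a,b=float(v[i-step]),float(v[i]); return i-step+step*(a-th)/(a-b)
L=[];Rr=[]
for y in range(135,205,5):
    L.append((cross(g[y],296,1),y)); Rr.append((cross(g[y],356,-1),y))
t=[(x,cross(g[:,x],120,1)) for x in range(309,344,4)]
l=TF(L);q=TF(Rr);tt=TF(t)
for n,a in(("L",l),("R",q)):
    p=np.polyfit(a[:,0],a[:,1],1); print(n,"y@",a[:,1].mean().round(4),"slope deg",np.degrees(np.arctan(p[0])).round(2))
print("width",(q[:,1].mean()-l[:,1].mean()).round(4),"ycen",((q[:,1].mean()+l[:,1].mean())/2).round(4))
p=np.polyfit(tt[:,1],tt[:,0],1); print("far edge x",tt[:,0].mean().round(4),np.degrees(np.arctan(p[0])).round(2))
print("plate corner screws", TF([(223.5,97),(428.5,98),(231,243.5),(419.5,243.5)]).round(4), TF([(223.5,97),(428.5,98),(231,243.5),(419.5,243.5)]).mean(0).round(4))
for x in (307,309,343,345): 
    col=g[195:225,x]; print(x,col.tolist())
E
```

```text
L y@ -0.0166 slope deg 0.52
R y@ 0.0141 slope deg 0.19
width 0.0307 ycen -0.0013
far edge x 0.0738 -0.59
plate corner screws [[ 0.0956 -0.0712  0.1392]
 [ 0.0949  0.0698  0.1392]
 [-0.0091 -0.0719  0.1392]
 [-0.0092  0.0693  0.1392]] [ 0.043  -0.001   0.1392]
307 [30, 33, 35, 37, 37, 35, 35, 32, 37, 35, 32, 36, 38, 36, 32, 40, 49, 43, 25, 83, 199, 252, 241, 240, 242, 243, 244, 243, 243, 242]
309 [105, 105, 102, 107, 104, 103, 102, 111, 108, 112, 106, 108, 99, 73, 64, 24, 39, 42, 28, 79, 201, 250, 242, 241, 242, 244, 245, 243, 245, 246]
343 [31, 32, 30, 34, 39, 30, 31, 34, 34, 33, 33, 37, 32, 33, 38, 33, 35, 37, 25, 81, 201, 251, 241, 241, 242, 243, 241, 242, 242, 242]
345 [29, 30, 28, 24, 28, 24, 25, 29, 24, 30, 30, 23, 25, 23, 29, 22, 22, 21, 9, 73, 194, 251, 242, 241, 242, 244, 242, 242, 242, 243]
```

View pics/z_w8.png

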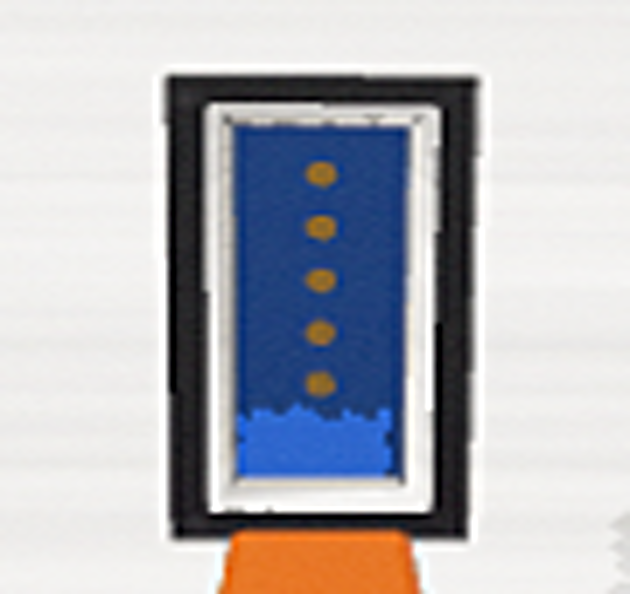

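The ring is square to the tool within about 0.4°, centred at tool x ≈ +43 mm and y ≈ -1 mm, which matches the screws and the top view. I move over it, lower the foot to about 15 mm above the plate, and look again.

Emit:
{"name": "apply_moves", "arguments": {
  "slide": [
    [0.1, 0, 0],
    [0.2, -0.01, 0],
    [0.13, 0, 0],
    [0, 0, 0.1],
    [0, 0, 0.1],
    [0, 0, 0],
    [0, 0, 0],
    [0, 0, 0]
  ],
  "turn": [
    [0, 0, 0.004],
    [0, 0, 0],
    [0, 0, 0],
    [0, 0, 0],
    [0, 0, 0],
    [0, 0, 0],
    [0, 0, 0],
    [0, 0, 0]
  ],
  "jaw": [1, 1, 1, 1, 1, 1, 1, 1]
}}

```text
time_s: 15.9
tcp_pos: [0.5439, -0.3456, 0.212]
eef_rot: [-180.0, -0.0, -58.2]
contact_force: [0.4, -0.1, -0.9]
gripper_width: 0.0156
```

```bash
python3 - <<'E'
from h import *
for n in("side","top","wrist"): grab(n,n+"9")
to([.5426,-.3466,.222],-58)
c=load("wrist9");cv2.imwrite("pics/z_w9.png",cv2.resize(c["pixels"][150:300,270:380],None,fx=6,fy=4,interpolation=cv2.INTER_CUBIC))
c=load("side9");cv2.imwrite("pics/z_s9.png",cv2.resize(c["pixels"][120:240,280:390],None,fx=6,fy=4.8,interpolation=cv2.INTER_CUBIC))
E
```

```text
t 16.05 tcp [ 0.544  -0.3456  0.2121] [-1.7997e+02 -4.0000e-02 -5.8210e+01] F [-0.5 -0.2 -1. ] w 0.015740512345270154
slide units [ 0.001  0.017 -0.099]
turn units [-0.0004 -0.0005 -0.0025]
```

View pics/z_w9.png

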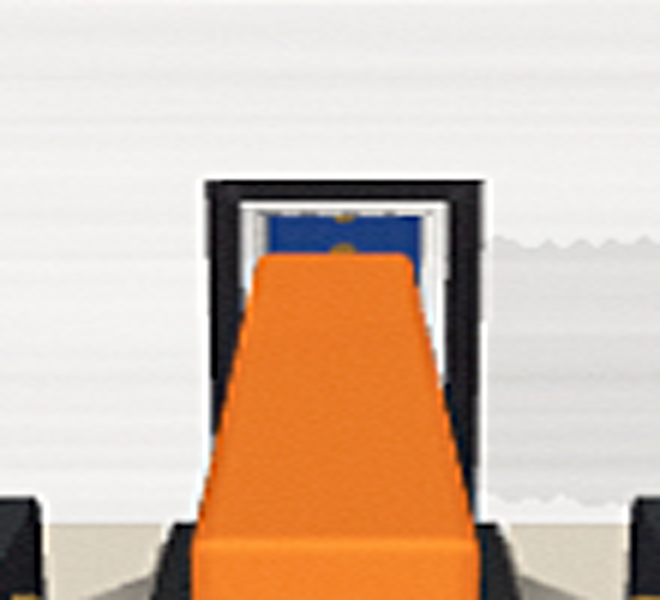

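View pics/z_s9.png

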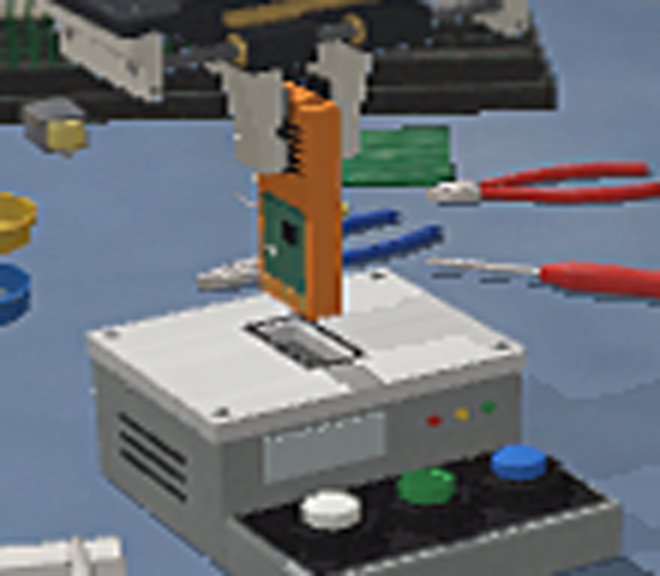

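In the wrist view the ring's centre column (345 in the zoom) is 10 zoom-pixels right of the module's (335). That is about +1.1 mm in tool y, so the earlier -1 mm shift was wrong. Next I check the fore-aft offset.

```bash
python3 - <<'E'
from h import *
from scipy.spatial.transform import Rotation as Ro
c=load("wrist9"); g=cv2.cvtColor(c["pixels"],cv2.COLOR_BGR2GRAY)
R=Ro.from_euler("xyz",[180,0,-58.2],degrees=True); T=np.array([.544,-.3456,.2121])
TF=lambda uv,z:R.inv().apply(onz(c,uv,z)-T)
def cross(v,i0,step,th=120):
    i=i0
    while v[i]>th: i+=step
    a,b=float(v[i-step]),float(v[i]); return i-step+step*(a-th)/(a-b)
far=[cross(g[:,x],180,1) for x in range(309,347,3)]; print("far rows",np.round(far,1))
for y in range(198,236,4):
    a,b=cross(g[y],295,1),cross(g[y],360,-1); print(y,round(a,2),round(b,2),"cen",round((a+b)/2,2),TF([(a,y),(b,y)],.092)[:,1].round(4))
zf=.2121-.096
hsv=cv2.cvtColor(c["pixels"],cv2.COLOR_BGR2HSV); m=(hsv[...,0]>5)&(hsv[...,0]<20)&(hsv[...,1]>150)&(hsv[...,2]>120)
for y in (213,214,216,220,240,260,275):
    x=np.where(m[y,290:370])[0]+290; print("mod",y,x.min(),x.max(),(x.min()+x.max())/2 if len(x) else 0)
print("ring far x",TF([(328,np.mean(far))],.092),"foot far",TF([(325.5,213)],zf), "top far",TF([(325.5,285)],zf+.12))
E
```

```text
far rows [194.5 194.5 194.5 194.5 194.5 194.5 194.5 194.5 194.5 194.5 194.5 194.5
 194.6]
198 303.78 349.57 cen 326.67 [-0.0159  0.015 ]
202 304.18 349.59 cen 326.88 [-0.0157  0.015 ]
206 304.2 349.59 cen 326.9 [-0.0157  0.0151]
210 304.19 349.68 cen 326.94 [-0.0158  0.0152]
214 304.32 349.47 cen 326.9 [-0.0157  0.0151]
218 304.47 349.44 cen 326.95 [-0.0156  0.0151]
222 304.47 349.45 cen 326.96 [-0.0157  0.0151]
226 304.49 349.45 cen 326.97 [-0.0157  0.0152]
230 304.54 349.36 cen 326.95 [-0.0157  0.0152]
234 304.53 349.3 cen 326.92 [-0.0158  0.0152]
mod 213 325 328 326.5
mod 214 313 337 325.0
mod 216 313 338 325.5
mod 220 312 338 325.0
mod 240 309 341 325.0
mod 260 306 345 325.5
mod 275 304 347 325.5
ring far x [[0.03074724 0.00042279 0.1201    ]] foot far [[ 0.02296668 -0.00125861  0.096     ]] top far [[ 0.02332391 -0.00122424 -0.024     ]]
```

Net correction: tool y +1.0 mm and x +0.4 mm. I apply it and lower to about 5 mm above the plate for a last look.

Emit:
{"name": "apply_moves", "arguments": {
  "slide": [
    [0.004, 0.01, 0],
    [0, 0, 0.09],
    [0, 0, 0.09],
    [0, 0, 0],
    [0, 0, 0],
    [0, 0, 0]
  ],
  "turn": [
    [0, 0, 0],
    [0, 0, 0],
    [0, 0, 0],
    [0, 0, 0],
    [0, 0, 0],
    [0, 0, 0]
  ],
  "jaw": [1, 1, 1, 1, 1, 1]
}}

```text
time_s: 16.65
tcp_pos: [0.5433, -0.3467, 0.1936]
eef_rot: [180.0, -0.0, -58.2]
contact_force: [-0.5, -0.2, -0.6]
gripper_width: 0.0159
```

```bash
python3 - <<'E'
from h import *
from scipy.spatial.transform import Rotation as Ro
c=grab("wrist","wrist10"); grab("side","side10")
to([.5426,-.3466,.222],-58.2)
g=cv2.cvtColor(c["pixels"],cv2.COLOR_BGR2GRAY)
def cross(v,i0,step,th=120):
    i=i0
    while v[i]>th: i+=step
    a,b=float(v[i-step]),float(v[i]); return i-step+step*(a-th)/(a-b)
hsv=cv2.cvtColor(c["pixels"],cv2.COLOR_BGR2HSV); m=(hsv[...,0]>5)&(hsv[...,0]<20)&(hsv[...,1]>150)&(hsv[...,2]>110)
for y in range(204,284,6):
    a,b=cross(g[y],290,1),cross(g[y],365,-1); x=np.where(m[y,295:360])[0]+295
    print(y,"ring",round((a+b)/2,2),"mod",(x.min()+x.max())/2 if len(x) else None)
cv2.imwrite("pics/z_w10.png",cv2.resize(c["pixels"][170:290,270:380],None,fx=6,fy=4.8,interpolation=cv2.INTER_CUBIC))
c=load("side10");cv2.imwrite("pics/z_s10.png",cv2.resize(c["pixels"][120:240,280:390],None,fx=6,fy=4.8,interpolation=cv2.INTER_CUBIC))
E
```

```text
t 16.75 tcp [ 0.5434 -0.3467  0.1938] [-1.7998e+02 -2.0000e-02 -5.8230e+01] F [-0.3  0.  -0.2] w 0.01610561907664644
slide units [-0.005  0.006 -0.282]
turn units [-0.0002 -0.0003 -0.0003]
204 ring 324.92 mod None
210 ring 324.94 mod None
216 ring 325.0 mod 325.5
222 ring 325.01 mod 325.5
228 ring 325.01 mod 325.5
234 ring 325.25 mod 325.5
240 ring 325.15 mod 325.0
246 ring 325.23 mod 325.0
252 ring 325.3 mod 325.0
258 ring 325.1 mod 325.0
264 ring 325.14 mod 325.0
270 ring 325.16 mod 325.0
276 ring 325.09 mod 325.0
282 ring 325.38 mod 325.0
```

View pics/z_w10.png

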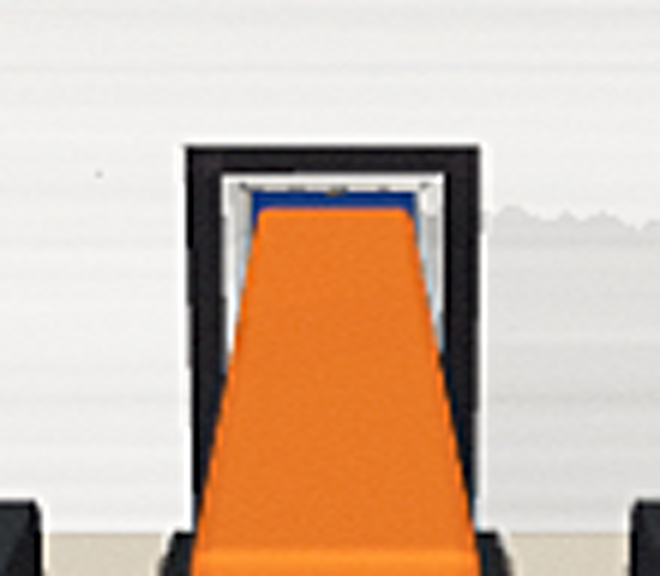

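View pics/z_s10.png

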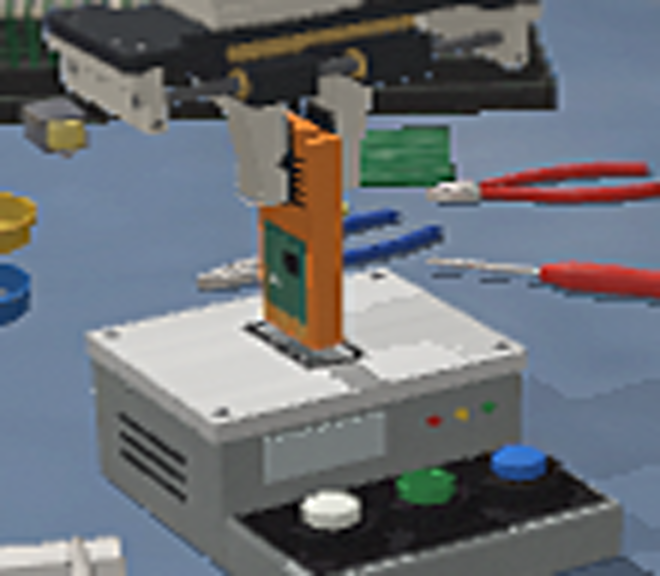

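The columns agree (ring 325.1, module 325.2) and the foot sits inside the mouth outline fore and aft. I enter the slot slowly and watch the force.

Emit:
{"name": "apply_moves", "arguments": {
  "slide": [
    [0, 0, 0.03],
    [0, 0, 0.03],
    [0, 0, 0.03],
    [0, 0, 0.03],
    [0, 0, 0],
    [0, 0, 0]
  ],
  "turn": [
    [0, 0, 0],
    [0, 0, 0],
    [0, 0, 0],
    [0, 0, 0],
    [0, 0, 0],
    [0, 0, 0]
  ],
  "jaw": [1, 1, 1, 1, 1, 1]
}}

```text
time_s: 17.35
tcp_pos: [0.5432, -0.3466, 0.1814]
eef_rot: [180.0, 0.0, -58.2]
contact_force: [0.0, 0.6, -1.2]
gripper_width: 0.0162
```

```bash
python3 - <<'E'
from h import *
from plant import r
c=grab("wrist","wrist11"); grab("side","side11")
to([.5434,-.3467,.13],-58.2); print(r.get_state()["moment"])
cv2.imwrite("pics/z_w11.png",cv2.resize(c["pixels"][170:290,270:380],None,fx=6,fy=4.8,interpolation=cv2.INTER_CUBIC))
E
```

```text
t 17.45 tcp [ 0.5433 -0.3467  0.1816] [-1.800e+02 -1.000e-02 -5.823e+01] F [ 0.4  0.4 -0.7] w 0.015621339393949961
slide units [ 0.001 -0.001  0.516]
turn units [-0.     -0.0001 -0.0003]
[ 0.02402643  0.15415277 -0.01532465]
```

View pics/z_w11.png

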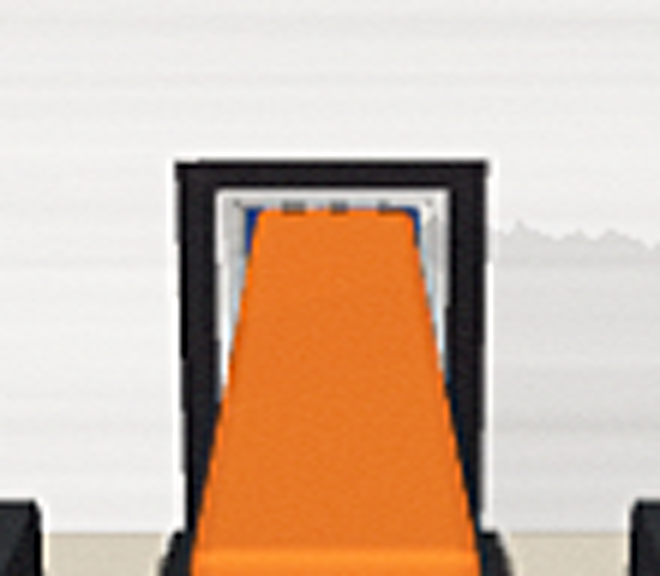

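The foot is about 6 mm inside the slot with no contact force. I continue down.

Emit:
{"name": "apply_moves", "arguments": {
  "slide": [
    [0, 0, 0.04],
    [0, 0, 0.04],
    [0, 0, 0.04],
    [0, 0, 0.05],
    [0, 0, 0.05],
    [0, 0, 0.05],
    [0, 0, 0],
    [0, 0, 0]
  ],
  "turn": [
    [0, 0, 0],
    [0, 0, 0],
    [0, 0, 0],
    [0, 0, 0],
    [0, 0, 0],
    [0, 0, 0],
    [0, 0, 0],
    [0, 0, 0]
  ],
  "jaw": [1, 1, 1, 1, 1, 1, 1, 1]
}}

```text
time_s: 18.25
tcp_pos: [0.5432, -0.3466, 0.1543]
eef_rot: [180.0, 0.0, -58.2]
contact_force: [-0.7, 0.1, -1.2]
gripper_width: 0.0161
```

Emit:
{"name": "apply_moves", "arguments": {
  "slide": [
    [0, 0, 0.05],
    [0, 0, 0.05],
    [0, 0, 0.04],
    [0, 0, 0.02],
    [0, 0, 0.02],
    [0, 0, 0.02],
    [0, 0, 0],
    [0, 0, 0]
  ],
  "turn": [
    [0, 0, 0],
    [0, 0, 0],
    [0, 0, 0],
    [0, 0, 0],
    [0, 0, 0],
    [0, 0, 0],
    [0, 0, 0],
    [0, 0, 0]
  ],
  "jaw": [1, 1, 1, 1, 1, 1, 1, 1]
}}

```text
time_s: 19.05
tcp_pos: [0.5431, -0.3466, 0.1347]
eef_rot: [180.0, 0.0, -58.2]
contact_force: [-2.3, 1.7, 3.3]
gripper_width: 0.0159
```

```bash
python3 - <<'E'
from h import *
to([.5434,-.3467,.13],-58.2)
E
```

```text
t 19.05 tcp [ 0.5431 -0.3466  0.1347] [ 1.7999e+02  1.0000e-02 -5.8230e+01] F [-2.3  1.7  3.3] w 0.015878552919906207
slide units [ 0.003 -0.002  0.047]
turn units [ 0.0001  0.0001 -0.0003]
```

The force is about 4.5 N net of the module's weight, so the bed is about 3 mm down. That agrees with the geometry and rules out slip. I push 4.7 mm more.

Emit:
{"name": "apply_moves", "arguments": {
  "slide": [
    [0, 0, 0.02],
    [0, 0, 0.02],
    [0, 0, 0.007],
    [0, 0, 0],
    [0, 0, 0],
    [0, 0, 0]
  ],
  "turn": [
    [0, 0, 0],
    [0, 0, 0],
    [0, 0, 0],
    [0, 0, 0],
    [0, 0, 0],
    [0, 0, 0]
  ],
  "jaw": [1, 1, 1, 1, 1, 1]
}}

```text
time_s: 19.65
tcp_pos: [0.5433, -0.3467, 0.1301]
eef_rot: [-180.0, -0.0, -58.2]
contact_force: [-2.5, 1.5, 5.5]
gripper_width: 0.0157
```

```bash
python3 - <<'E'
from h import *
c=grab("wrist","wrist12"); s=grab("side","side12"); grab("top","top12")
to([.5434,-.3467,.13],-58.2)
cv2.imwrite("pics/z_w12.png",cv2.resize(c["pixels"][170:310,260:390],None,fx=5,fy=4,interpolation=cv2.INTER_CUBIC))
cv2.imwrite("pics/z_s12.png",cv2.resize(s["pixels"][120:240,280:390],None,fx=6,fy=4.8,interpolation=cv2.INTER_CUBIC))
from scipy.spatial.transform import Rotation as Ro
from plant import r
st=r.get_state(); R=Ro.from_euler("xyz",st["eef_rot"],degrees=True)
hsv=cv2.cvtColor(c["pixels"],cv2.COLOR_BGR2HSV)
print([int(hsv[y,326,2]) for y in range(278,294)])
print("top z diff check: top edge tool frame", R.inv().apply(onz(c,[(326,285.0)],.13+.024)[0]-st["tcp_pos"]).round(4))
E
```

```text
t 19.8 tcp [ 0.5434 -0.3467  0.1301] [-1.7999e+02 -2.0000e-02 -5.8220e+01] F [-2.   1.7  4.8] w 0.015564733057002974
slide units [-0.    -0.001  0.001]
turn units [-0.0001 -0.0003 -0.0003]
[226, 226, 225, 227, 226, 228, 241, 250, 251, 247, 243, 238, 238, 239, 238, 238]
top z diff check: top edge tool frame [ 0.0233 -0.001  -0.0239]
```

View pics/z_s12.png

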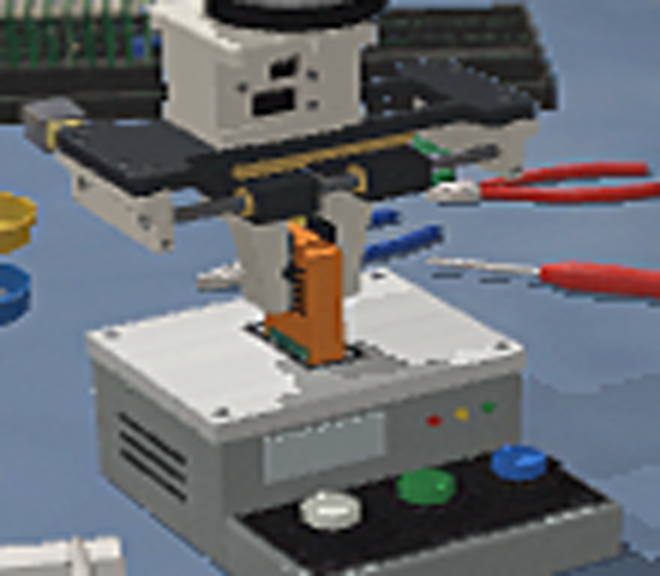

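View pics/z_w12.png

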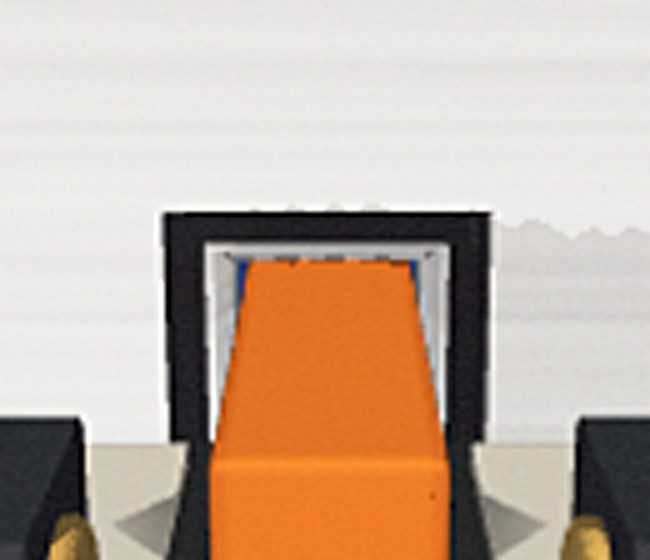

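The module is seated with no slip: its top edge in the tool frame is unchanged at 23.3 mm. TCP z of 0.130 puts the foot at 0.034, which is 58 mm deep with the bed about 8 mm down. The net force of about 6.5 N fits the spring, and all three keys are up. I hand it in.

```bash
python3 - <<'E'
from plant import r
print(r.close_job()); s=r.get_state(); print(s["time_s"],s["tcp_pos"],s["contact_force"],s["gripper_width"])
E
```

```text
the job is handed in; nothing more can be done
None
the job is handed in; nothing more can be done
```

I pressed the white, blue and green keys one at a time, each down to its stop (15–18 N). I then took the middle-sized module out of the rest, passed it upright through the guard slot and pressed it onto the contact bed. The job is handed in (clock 19.8 s of 72 s) with the module still gripped at a 35 N setting and held down; no verdict was reported.

**Last checks:**
- **Module position:** the tool reads 0.130 m height. That puts the module's foot about 58 mm below the plate's top and the bed about 8 mm down.
- **Push force:** about 6.5 N net of the module's weight. That is slightly under the 7 N the spring should give at 8 mm, so the bed may be nearer 7 mm. Either is past the 5 mm needed.
- **Grip and alignment:** the fingers are 15.6 mm apart on the ribs, the module has not slipped in the grip, and the tool is vertical. The module is within about 0.5 mm of the slot's centre across it; fore and aft the measurements agreed to about 1 mm.
- **Keys and bystanders:** all three keys looked up in the last side view. The arm never went near the loupe, screwdriver or transformer, but I did not re-measure where they are at the end.

**One disagreement:** the wrist camera's calibrated sideways reading was about 1 mm off. I corrected it before entering the slot by comparing the module and slot directly in the image, and the module went in without touching the sides.

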